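Close up the couplings and nest the parts pots

TASK

Get this lot of hydraulic fittings ready to ship: before touching any pot, press the red dust cap of every coupling fully home so that no grit gets in. Then nest the parts pots by size, all upright and fully seated: the largest standing on the bench inside the low steel collar (first clear out any other pot that is in the way there) and each smaller one inside the next larger one that is present. Leave the grease gun, gauge and adapter where they are.

Things in the scene. Friction and masses are not known exactly. Their poses are not given: they have to be found in the camera images.
- pot_1: largest, grey parts pot: loose round plastic cup, 144 mm across at the rim, tapering to 136 mm across at the foot, 42 mm high; wall 8 mm thick, floor 8 mm thick. Origin at the centre of its underside, z up towards the mouth. Lift it by pinching the wall at the rim.
- pot_2: second largest, orange parts pot: loose round plastic cup, 120 mm across at the rim, tapering to 112 mm across at the foot, 56 mm high; wall 8 mm thick, floor 8 mm thick. Origin at the centre of its underside, z up towards the mouth. Lift it by pinching the wall at the rim. May be absent. Nested pots have 4 mm to spare all round; each nested rim stands 22 mm or more above the rim around it.
- pot_3: third, blue parts pot: loose round plastic cup, 96 mm across at the rim, tapering to 88 mm across at the foot, 70 mm high; wall 8 mm thick, floor 8 mm thick. Origin at the centre of its underside, z up towards the mouth. Lift it by pinching the wall at the rim. May be absent.
- pot_4: fourth, green parts pot: loose round plastic cup, 72 mm across at the rim, tapering to 64 mm across at the foot, 84 mm high; wall 8 mm thick, floor 8 mm thick. Origin at the centre of its underside, z up towards the mouth. Lift it by pinching the wall at the rim. May be absent.
- pot_5: smallest, yellow parts pot: loose round plastic cup, 48 mm across at the rim, tapering to 40 mm across at the foot, 98 mm high; wall 8 mm thick, floor 8 mm thick. Origin at the centre of its underside, z up towards the mouth. Lift it by pinching the wall at the rim or, easily, across its outside. May be absent.
- collar: Low fixed steel ring lying on the bench, 168 mm across outside, 156 mm inside, 14 mm high, bottom open with a thin dark mat level with the bench; the largest pot stands in it with about 10 mm to spare all round. Origin at its centre on the bench. At the start some other pot may be standing in it.
- bar: Green fixed manifold bar, 300 x 74 x 24 mm, which carries four upright couplings in a row, 64 mm apart. Origin at the centre of its underside, x along the bar.
- cap_1 (a joint): Red dust cap 1, sliding vertically on its coupling (fixed steel and brass, about 48 mm across, on the bar): 0 = fully home, up to 0.028 m = raised. It starts 10 to 28 mm up, and friction of about 6 N holds it wherever it is left, so that it has to be pressed down.
- cap_1_top (a point): Centre of the top face of red dust cap 1 (36 mm across, 34 mm high); z up. With the cap home it is 106 mm above the bench.
- cap_2 (a joint): Red dust cap 2, sliding vertically on its coupling (fixed steel and brass, about 48 mm across, on the bar): 0 = fully home, up to 0.028 m = raised. It starts 10 to 28 mm up, and friction of about 6 N holds it wherever it is left, so that it has to be pressed down.
- cap_2_top (a point): Centre of the top face of red dust cap 2 (36 mm across, 34 mm high); z up. With the cap home it is 106 mm above the bench.
- cap_3 (a joint): Red dust cap 3, sliding vertically on its coupling (fixed steel and brass, about 48 mm across, on the bar): 0 = fully home, up to 0.028 m = raised. It starts 10 to 28 mm up, and friction of about 6 N holds it wherever it is left, so that it has to be pressed down.
- cap_3_top (a point): Centre of the top face of red dust cap 3 (36 mm across, 34 mm high); z up. With the cap home it is 106 mm above the bench.
- cap_4 (a joint): Red dust cap 4, sliding vertically on its coupling (fixed steel and brass, about 48 mm across, on the bar): 0 = fully home, up to 0.028 m = raised. It starts 10 to 28 mm up, and friction of about 6 N holds it wherever it is left, so that it has to be pressed down.
- cap_4_top (a point): Centre of the top face of red dust cap 4 (36 mm across, 34 mm high); z up. With the cap home it is 106 mm above the bench.
- grease_gun: Bystander: black grease gun lying on the bench, 50 mm thick, about 310 mm long with its bent brass tube, along its own y. Origin under the middle of the barrel.
- gauge: Bystander: round pressure gauge lying face up, 72 mm across, 28 mm high, with a brass stem 35 mm long towards its own -x. Origin at the centre of its underside.
- adapter: Bystander: steel and brass pipe adapter standing upright, 62 mm across, 55 mm high. Origin at the centre of its underside.
Mind the look-alikes: they are no part of the job. What is shaped like the pot_1 but blue or turquoise is not meant.

How it is judged:
By the outcome, as a careful person would: the job done as asked, in the order asked, and still so for the second after the job is handed in, with the robot touching nothing.
Of pot_2, pot_3, pot_4, pot_5 only 3 to 4 are there at a start; the rules pass over those that are not, and their reading is None.
At some moment in a run one of pot_1, pot_2, pot_3 may be knocked a few centimetres aside while the robot is not near it.
It also fails if it takes over 210 s, if anything falls off the work surface, if the arm or the gripper's body presses on something with over 40 N, if the wrist force passes 120 N, or if a joint passes its speed limit or range.

ROBOT

A 6-joint arm with a two-finger parallel gripper is mounted at the origin on the work surface. World frame = base frame: x ahead of the robot, y to its left, z up, the work surface at z = 0. Lengths are in m, angles in rad, forces in N, time in s.
With the tool pointing down it reaches from about 0.325 to 0.775 m from the base axis. Payload 9.3 kg.
Tool frame: the origin (TCP) lies at the very end of the fingers, on their centre line; the grasp point (between the pads) lies 19 mm behind it; z points along the fingers, y is the direction in which the jaws open and shut (so a half turn about z gives the same grasp; the last joint's range is limited). The gripper opens to 85 mm and grips with 20 to 120 N. Pads are 22 mm wide; open, the fingers measure 114 mm over their backs; the gripper's body (76 mm by 85 mm) begins 54 mm behind the grasp point. The pads swing forward as they close: fully open they stand 13 mm farther back than shut.
Start: joints at [1.083, 0.259, 0.021, 1.334, 0, 1.418], TCP at [0.181, 0.519, 0.203] pointing down, gripper open.
Joint ranges: [-3.04, 3.04], [-0.91, 1.82], [-1.04, 1.36], [-1.92, 1.95], [-1.52, 1.45], [-3.14, 3.14]. Speed limits (rad/s): [2.22, 2.22, 2.79, 3.14, 3.14, 3.14].

INTERFACE

Orientations are given as [roll, pitch, yaw] about the fixed x, y, z axes, in that order (R = Rz(yaw) Ry(pitch) Rx(roll)).
In Python, from cell import env, vision gives the robot as it stands.
- The arm moves only by the tool move_arm, never from a script. Its arguments are lists of equal length, an entry for each row: "dp": the shift along the tool's x, y, z in m, a list of three; "turn": the turn, a rotation vector about the tool's x, y, z in rad, a list of three; "gripper": the closure, from -1 (fully open) to 1 (shut), so that 0 is half open. In form: {"dp": [[tx, ty, tz], ...], "turn": [[wx, wy, wz], ...], "gripper": [gripper, ...]}. A call has exactly 5 rows; each row is the pose to reach, as a shift and turn from the pose measured when the call began, along the tool's axes at that moment; what a row does not reach only later rows make up. A row lasts 1/10 s, in which the tool goes at most 50 mm and 8.59 degrees, less where a joint would pass 70% of its speed; a pose out of reach is approached as far as the arm can. A call with a gripper value outside its range is refused whole. The fingers move at their own pace and stop on an object; the grip force is fixed at half the most. Time passes only in rows, so rows that repeat a pose let the fingers close, or fill a call up. It gives the time, the measured TCP pose, the force and the opening at its end, in the units of the state.
- env.state(): the state, without advancing time (a new reading comes with each control period).
- vision.camera(name): name is "scene" or "top"; returns (picture, depth): 480x640x3 uint8, blue, green, red; 480x640 float32, m along the optical axis (not along the pixel's ray), 0 where there is no reading.
- vision.calibration(name): a dict with "camera_matrix" (3x3 intrinsics, pixels), "pose" (4x4, takes a point from camera to world coordinates). Camera axes: x right, y down, z forward; pixel columns grow to the right and rows downward; lengths in m; the calibration is good to about 2 mm. A picture is of the moment at which its call begins. calibration takes no time and is no camera call.
- env.hand_in(): hands the job in, once; it reports no verdict.
The state is a dict: "time_s": time; "joints": joint angles; "qvel": joint speeds; "joint_efforts": joint torques, N m; "tcp_pos": TCP position; "tool_rot": TCP orientation; "wrist_force": force on the tool from outside, world axes, zero at the start; "wrist_torque": the same for the moment, N m; "opening": finger opening in m.
Only numpy, scipy, OpenCV 4.12 (cv2) and the standard library are available. Lean on these libraries where they do the work, as an engineer would, in place of code of your own. Each camera call takes 0.05 s, during which the arm holds its last target.

## Working session

There is one attempt and no reset: what is moved stays moved. The work goes in short steps, Python scripts to look and compute and a tool call to move; the robot and the scene stay as the last step left them, time stands still between calls to the robot, and variables do not carry over. Pictures are saved under pics/ and viewed, and the job is handed in when it is done.

Besides the shell and the picture viewer there is one more tool, called after "Call:" as name(argument=value, ...) on one line, values as JSON. move_arm: Moves the arm, as the interface text tells. Its arguments: {"type":"object","properties":{"dp":{"type":"array"},"turn":{"type":"array"},"gripper":{"type":"array"}},"required":["dp","turn","gripper"]}

```bash
ls; mkdir -p pics; python3 - <<'E'
from cell import env, vision
import cv2, numpy as np
s=env.state(); print(s)
for n in ("scene","top"):
    p,d=vision.camera(n); cv2.imwrite(f"pics/{n}0.png",p); np.save(f"{n}0.npy",d)
    print(n,vision.calibration(n), (d>0).mean())
E
```

```text
pics
{'time_s': 0.0, 'joints': array([ 1.08341330e+00,  2.59200497e-01,  2.07839660e-02,  1.33369430e+00,
       -2.70544337e-05,  1.41822349e+00]), 'qvel': array([ 0.00036079,  0.00111593,  0.00042817,  0.00080742,  0.00092907,
       -0.00049234]), 'joint_efforts': array([ 1.35438044e-03, -5.55643916e+01,  3.44526994e+01,  1.34708823e-02,
       -2.92196555e-04, -1.03734834e-06]), 'tcp_pos': array([0.18057849, 0.51918758, 0.20237042]), 'tool_rot': array([-3.14028930e+00, -1.73040889e-04,  2.80678237e+00]), 'wrist_force': array([0.22281959, 0.09697465, 0.11734872]), 'wrist_torque': array([-0.04140653,  0.01904806,  0.0058154 ]), 'opening': 0.08517764414243477}
scene {'camera_matrix': array([[517.81423675,   0.        , 320.47886689],
       [  0.        , 517.81423675, 237.41091881],
       [  0.        ,   0.        ,   1.        ]]), 'pose': array([[ 0.88469019,  0.25176435, -0.3923493 ,  1.10595484],
       [ 0.46592917, -0.50510244,  0.72648575, -1.12661216],
       [-0.01527338, -0.8255218 , -0.56416353,  0.92768228],
       [ 0.        ,  0.        ,  0.        ,  1.        ]])} 0.9720963541666666
top {'camera_matrix': array([[531.06733256,   0.        , 316.52819278],
       [  0.        , 531.06733256, 249.83218371],
       [  0.        ,   0.        ,   1.        ]]), 'pose': array([[ 0.00867439, -0.99772847,  0.06680317,  0.41627927],
       [-0.99994898, -0.00830903,  0.00574516, -0.03532937],
       [-0.00517704, -0.0668496 , -0.99774963,  1.4319607 ],
       [ 0.        ,  0.        ,  0.        ,  1.        ]])} 0.9960188802083333
```

View pics/scene0.png

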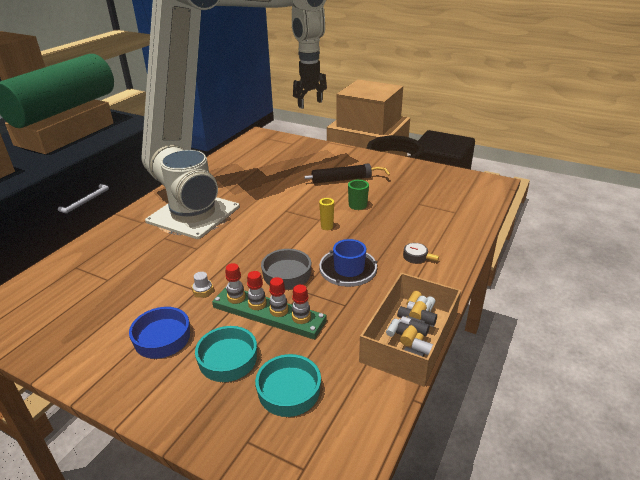

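View pics/top0.png

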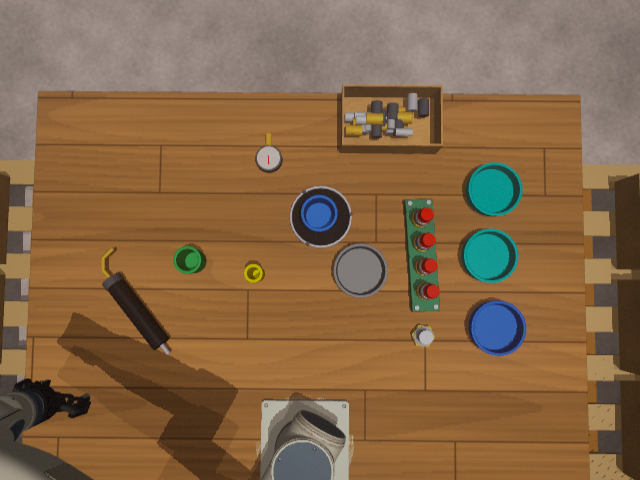

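The top view shows the collar at (321,217) with blue pot_3 inside it, grey pot_1 at (360,270), green pot_4 at (189,260) and yellow pot_5 at (254,272). Orange is absent. The caps are at (426,215), (428,241), (429,266) and (431,291). Next I measure them.

```bash
cat > h.py <<'E'
from cell import env, vision
import cv2, numpy as np
from scipy.optimize import least_squares
from scipy.spatial.transform import Rotation as R
def cloud(n,name=None):
    p,d=vision.camera(n); 
    if name: cv2.imwrite(f"pics/{name}.png",p)
    c=vision.calibration(n);K=c["camera_matrix"];T=c["pose"]
    v,u=np.mgrid[:480,:640]
    P=np.stack([(u-K[0,2])/K[0,0]*d,(v-K[1,2])/K[1,1]*d,d],-1)
    W=P@T[:3,:3].T+T[:3,3]; W[d<=0]=np.nan
    return p,W
def proj(n,X):
    c=vision.calibration(n);T=np.linalg.inv(c["pose"]);q=c["camera_matrix"]@(T[:3,:3]@np.asarray(X)+T[:3,3]);return q[:2]/q[2]
def fit(xy,r=None):
    m=np.median(xy,0)
    f=lambda q:np.hypot(*(xy-q[:2]).T)-(q[2] if r is None else r)
    x0=[*m] if r else [*m,.05]
    s=least_squares(f,x0,loss='soft_l1',f_scale=.003); return s.x,np.sqrt(np.mean(s.fun**2))
def hsvmask(p,lo,hi):
    return cv2.inRange(cv2.cvtColor(p,cv2.COLOR_BGR2HSV),lo,hi)>0
COL={'pot_3':((108,120,40),(125,255,255)),'pot_4':((50,120,30),(70,255,255)),'pot_5':((24,150,80),(32,255,255)),'red1':((0,180,80),(4,255,255)),'pot_1':((0,0,30),(180,60,140))}
RIM={'pot_1':(.144,.042),'pot_3':(.096,.070),'pot_4':(.072,.084),'pot_5':(.048,.098)}
def pot(p,W,name,near,z0=0,rad=.09):
    """rim ring by height band, within rad of near; color-masked"""
    D,H=RIM[name]
    m=hsvmask(p,*COL[name])
    m&=np.hypot(W[...,0]-near[0],W[...,1]-near[1])<rad
    m&=np.abs(W[...,2]-z0-H)<.009
    xy=W[m]
    if len(xy)<15: return None
    c,e=fit(xy[:,:2],D/2-.004)
    return np.round(c,4),round(e,4),len(xy),np.round(np.median(xy[:,2]),4)
E
python3 - <<'E'
from h import *
for n in ('top','scene'):
    p,W=cloud(n)
    px={'pot_3':(318,213),'pot_4':(189,260),'pot_5':(254,272),'pot_1':(360,270)} 
    if n=='top':
        near={k:W[v[1],v[0],:2] for k,v in px.items()}
        print(near)
    for k in near: print(n,k,pot(p,W,k,near[k]))
    m=hsvmask(p,(0,150,80),(6,255,255))|hsvmask(p,(174,150,80),(180,255,255))
    nn,l,st,ce=cv2.connectedComponentsWithStats(m.astype(np.uint8))
    for i in range(1,nn):
        if st[i,4]>30:
            w=W[l==i]; zt=np.nanpercentile(w[:,2],90); t=w[w[:,2]>zt-.006]
            print(ce[i],st[i,4],'z',zt,np.nanmean(t,0))
    # white/steel collar
    if n=='top':
        for (u,v) in [(425,335),(268,158),(135,310),(150,330)]: print(u,v,W[v,u])
        w=W.reshape(-1,3); g=(np.abs(w[:,2]-.014)<.006)
        c0=W[217,321,:2]; rr=np.hypot(w[:,0]-c0[0],w[:,1]-c0[1]); g&=(rr>.065)&(rr<.095)
        print('collar',fit(w[g][:,:2]),g.sum())
        print('table',np.nanmedian(W[300:330,250:300,2]))
E
```

```text
{'pot_3': array([ 0.61184945, -0.03022511]), 'pot_4': array([0.48130591, 0.31492248]), 'pot_5': array([0.45073021, 0.14043631]), 'pot_1': array([ 0.45855995, -0.1444064 ])}
top pot_3 (array([ 0.6043, -0.0324]), np.float64(0.0025), 346, np.float64(0.069))
top pot_4 (array([0.4797, 0.3016]), np.float64(0.0024), 238, np.float64(0.0836))
top pot_5 (array([0.4471, 0.1315]), np.float64(0.0023), 156, np.float64(0.097))
top pot_1 (array([ 0.4579, -0.1418]), np.float64(0.0026), 497, np.float64(0.0411))
[425.56179775 214.88202247] 178 z 0.12158920958612296 [ 0.59623336 -0.30060718  0.11913129]
[427.46285714 239.92571429] 175 z 0.1239130429631238 [ 0.53304569 -0.30477897  0.12139287]
[429.05681818 265.28977273] 176 z 0.12473298295202706 [ 0.4692392  -0.30850626  0.12249682]
[431.50285714 291.06857143] 175 z 0.12968914729343245 [ 0.4057694  -0.3124945   0.12732999]
425 335 [ 0.29119479 -0.30870862  0.05086286]
268 158 [0.75680624 0.10536509 0.02479068]
135 310 [0.34856645 0.44168836 0.05080824]
150 330 [0.29743615 0.40148743 0.04998873]
collar (array([ 0.60252862, -0.03648548,  0.08050695]), np.float64(0.002250024498151858)) 422
table -0.0005272850473319046
scene pot_3 (array([ 0.6082, -0.034 ]), np.float64(0.003), 266, np.float64(0.0671))
scene pot_4 (array([0.4834, 0.3002]), np.float64(0.0039), 130, np.float64(0.0805))
scene pot_5 (array([0.4493, 0.1313]), np.float64(0.0033), 49, np.float64(0.0963))
scene pot_1 (array([ 0.4617, -0.1435]), np.float64(0.0031), 378, np.float64(0.0391))
[232.43103448 272.23275862] 232 z 0.12627940037071486 [ 0.40945755 -0.31433468  0.12494988]
[254.12133891 279.80334728] 239 z 0.12198134996724629 [ 0.47334186 -0.31071568  0.12050636]
[276.56967213 286.40983607] 244 z 0.12126053030222977 [ 0.53720595 -0.306909    0.11962076]
[299.78039216 293.64313725] 255 z 0.11912445164711441 [ 0.60111046 -0.30339586  0.11757996]
```

```bash
cat >> h.py <<'E'
def go(x,y,z,yaw=np.pi):
    s=env.state();Rm=R.from_euler('xyz',s['tool_rot'])
    dp=Rm.inv().apply(np.array([x,y,z])-s['tcp_pos'])
    t=(Rm.inv()*R.from_euler('xyz',[np.pi,0,yaw])).as_rotvec()
    print('dp',dp.round(4),'turn',t.round(4),'tcp',s['tcp_pos'].round(4),'t',s['time_s'],'F',s['wrist_force'].round(1),'op',round(s['opening'],4))
E
python3 -c "
from h import *
go(.4075,-.3135,.16)"
```

```text
dp [-0.4879 -0.712   0.0431] turn [-7.000e-04 -3.000e-04 -3.348e-01] tcp [0.1806 0.5193 0.2026] t 0.2 F [-0.6  0.7  0.6] op 0.0856
```

Call:
move_arm(dp=[[-0.027,-0.04,0],[-0.055,-0.08,0],[-0.082,-0.12,0],[-0.11,-0.16,0],[-0.137,-0.2,0]], turn=[[0,0,-0.067],[0,0,-0.134],[0,0,-0.201],[0,0,-0.268],[0,0,-0.335]], gripper=[1,1,1,1,1])

```text
time_s: 0.7
tcp_pos: [0.2442, 0.2837, 0.2027]
tool_rot: [-3.141, -0.0, -3.138]
wrist_force: [1.3, -0.3, -0.5]
opening: 0.012
```

```bash
python3 -c "
from h import *
go(.4075,-.3135,.16)"
```

```text
dp [-0.1611 -0.5978  0.0431] turn [-0.0007 -0.      0.0038] tcp [0.2442 0.2837 0.2027] t 0.7 F [ 1.3 -0.3 -0.5] op 0.012
```

Call:
move_arm(dp=[[-0.04,-0.03,0],[-0.08,-0.06,0],[-0.12,-0.09,0],[-0.15,-0.13,0],[-0.165,-0.17,0]], turn=[[0,0,0],[0,0,0],[0,0,0],[0,0,0],[0,0,0]], gripper=[1,1,1,1,1])

```text
time_s: 1.2
tcp_pos: [0.4118, 0.1124, 0.2024]
tool_rot: [-3.141, -0.0, -3.138]
wrist_force: [1.1, 0.7, -0.3]
opening: -0.0002
```

Call:
move_arm(dp=[[0,-0.05,0],[0,-0.1,0],[0,-0.15,0],[0,-0.19,0],[0,-0.23,0]], turn=[[0,0,0],[0,0,0],[0,0,0],[0,0,0],[0,0,0]], gripper=[1,1,1,1,1])

```text
time_s: 1.7
tcp_pos: [0.4121, -0.1197, 0.2026]
tool_rot: [-3.141, 0.0, -3.139]
wrist_force: [0.8, 0.1, -0.2]
opening: 0.0001
```

Call:
move_arm(dp=[[0,-0.05,0],[0,-0.1,0.01],[0,-0.15,0.02],[0,-0.19,0.03],[0,-0.2,0.04]], turn=[[0,0,0],[0,0,0],[0,0,0],[0,0,0],[0,0,0]], gripper=[1,1,1,1,1])

```text
time_s: 2.2
tcp_pos: [0.4122, -0.3239, 0.1616]
tool_rot: [-3.14, -0.0, 3.141]
wrist_force: [0.3, 0.8, 0.2]
opening: -0.0002
```

```bash
python3 -c "
from h import *
go(.4075,-.3135,.14)"
```

```text
dp [0.0047 0.0104 0.0215] turn [-0.0012 -0.0002 -0.001 ] tcp [ 0.4122 -0.3239  0.1616] t 2.2 F [0.3 0.8 0.2] op -0.0002
```

Call:
move_arm(dp=[[0.005,0.01,0],[0.005,0.01,0.015],[0.005,0.01,0.025],[0.005,0.01,0.035],[0.005,0.01,0.045]], turn=[[0,0,0],[0,0,0],[0,0,0],[0,0,0],[0,0,0]], gripper=[1,1,1,1,1])

```text
time_s: 2.7
tcp_pos: [0.4074, -0.3131, 0.1163]
tool_rot: [-3.14, 0.0, -3.142]
wrist_force: [-0.1, 1.0, 0.5]
opening: 0.0001
```

Call:
move_arm(dp=[[0,0,0.004],[0,0,0.007],[0,0,0.009],[0,0,0.011],[0,0,0.011]], turn=[[0,0,0],[0,0,0],[0,0,0],[0,0,0],[0,0,0]], gripper=[1,1,1,1,1])

```text
time_s: 3.2
tcp_pos: [0.4074, -0.3132, 0.1052]
tool_rot: [-3.14, 0.0, 3.142]
wrist_force: [0.3, 0.1, -0.1]
opening: 0.0
```

```bash
python3 - <<'E'
from h import *
p,W=cloud('scene')
cv2.imwrite('pics/a1.png',cv2.resize(p[200:360,180:380],(800,640)[:2]) if 0 else cv2.resize(p[210:350,180:360],(720,560)))
go(.4,-.31,.1)
E
```

```text
dp [0.0074 0.0032 0.0054] turn [-0.0016  0.0003 -0.0001] tcp [ 0.4074 -0.3132  0.1054] t 3.25 F [-0.8  1.4 -0.1] op -0.0003
```

View pics/a1.png

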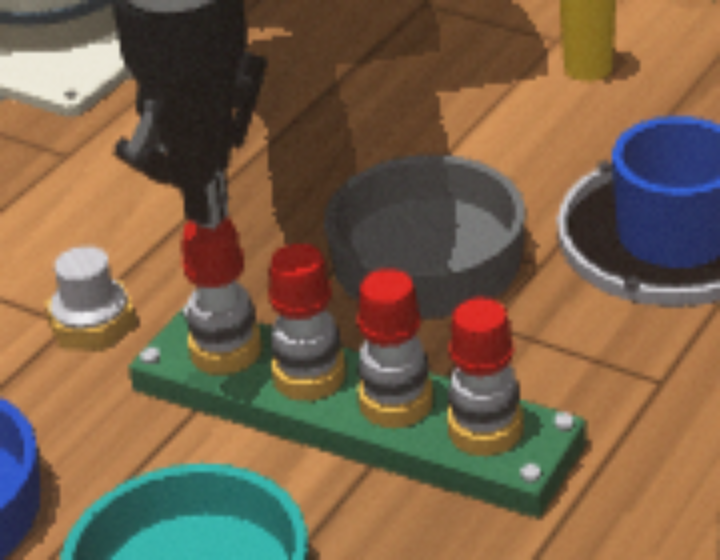

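The fingers stand on the left-hand cap (210,225 in the crop), which has gone down. I press on until it resists.

Call:
move_arm(dp=[[0,0,0.001],[0,0,0.002],[0,0,0.003],[0,0,0.004],[0,0,0.004]], turn=[[0,0,0],[0,0,0],[0,0,0],[0,0,0],[0,0,0]], gripper=[1,1,1,1,1])

```text
time_s: 3.75
tcp_pos: [0.4073, -0.3132, 0.1012]
tool_rot: [-3.14, 0.0, 3.142]
wrist_force: [-0.5, 1.2, -0.4]
opening: -0.0002
```

```bash
python3 - <<'E'
from h import *
p,W=cloud('scene'); q,V=cloud('top')
a=cv2.resize(p[230:330,190:290],(400,400)); b=cv2.resize(q[190:310,380:500],(400,400))
cv2.imwrite('pics/a2.png',np.hstack([a,b]))
m=hsvmask(p,(0,150,60),(6,255,255))|hsvmask(p,(174,150,60),(180,255,255))
nn,l,st,ce=cv2.connectedComponentsWithStats(m.astype(np.uint8))
for i in range(1,nn):
  if st[i,4]>30: w=W[l==i]; print(ce[i],st[i,4],np.nanmax(w[:,2]),np.nanmin(w[:,2]))
E
```

```text
[232.47150259 273.5388601 ] 193 0.1294824664269738 -0.0070544435471462386
[254.28099174 279.82231405] 242 0.12490515901610288 -0.003052577855542582
[276.50403226 286.38306452] 248 0.12316546776612769 -0.005238576814340923
[299.68076923 293.68461538] 260 0.12256801979076759 -0.0025020962074043807
```

View pics/a2.png

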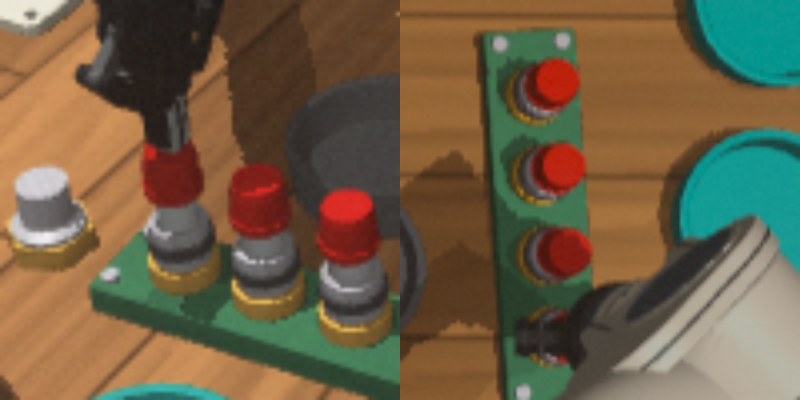

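```bash
python3 - <<'E'
from h import *
s=env.state();print(s['tcp_pos'])
for n in('scene','top'):
  print(n,proj(n,s['tcp_pos']), proj(n,s['tcp_pos']+[0,0,.025]), proj(n,[.4075,-.3135,.127]))
p,W=cloud('scene')
for v in range(255,290,2): print(v,W[v,232].round(3),p[v,232])
E
```

```text
[ 0.40736171 -0.31322797  0.10134051]
scene [232.39806898 274.53554503] [231.30473739 266.81925658] [231.25678009 266.68679302]
top [430.59849978 289.96285665] [432.73354631 290.05010696] [432.90191721 289.9967667 ]
255 [ 0.421 -0.321  0.173] [23 29 33]
257 [ 0.422 -0.322  0.168] [52 56 61]
259 [ 0.415 -0.316  0.156] [86 91 95]
261 [ 0.419 -0.321  0.154] [69 72 74]
263 [ 0.416 -0.318  0.145] [52 54 60]
265 [ 0.418 -0.322  0.142] [42 44 49]
267 [ 0.414 -0.318  0.131] [81 85 92]
269 [ 0.414 -0.32   0.126] [27 34 99]
271 [ 0.416 -0.323  0.123] [ 26  34 111]
273 [ 0.418 -0.326  0.119] [ 27  33 111]
275 [ 0.418 -0.328  0.114] [ 24  32 106]
277 [ 0.417 -0.327  0.107] [ 25  32 106]
279 [ 0.42  -0.332  0.104] [ 28  32 104]
281 [ 0.416 -0.328  0.094] [ 41  46 109]
283 [ 0.413 -0.326  0.085] [108 111 111]
285 [ 0.412 -0.326  0.077] [105 110 108]
287 [ 0.409 -0.323  0.068] [115 117 118]
289 [ 0.414 -0.331  0.069] [100 100 103]
```

```bash
python3 - <<'E'
from h import *
p,W=cloud('scene'); o=cv2.imread('pics/scene0.png')
for v in range(258,300): print(v,o[v,226],p[v,226],o[v,238],p[v,238])
E
```

```text
258 [ 82 134 192] [26 33 39] [ 75 123 179] [ 65 106 155]
259 [ 82 133 192] [27 32 39] [ 76 121 176] [ 64 104 150]
260 [ 78 132 191] [22 26 35] [ 74 122 177] [ 63 102 150]
261 [ 84 135 194] [28 33 39] [ 73 119 173] [ 60  96 144]
262 [ 85 137 196] [30 34 45] [ 70 117 171] [ 61 102 146]
263 [ 86 135 191] [45 57 72] [ 75 120 176] [ 61  99 147]
264 [ 59  95 140] [45 64 83] [ 76 126 180] [ 68 107 155]
265 [ 56  90 148] [36 53 91] [ 80 127 191] [ 64 103 156]
266 [ 47  61 211] [ 42  55 187] [ 55  79 199] [ 43  63 127]
267 [ 38  46 217] [ 36  41 193] [ 30  39 122] [30 37 93]
268 [ 38  47 215] [ 35  42 189] [24 33 92] [24 29 86]
269 [ 35  46 184] [ 29  38 161] [25 33 92] [21 28 85]
270 [ 32  39 140] [ 26  35 130] [20 33 97] [22 25 90]
271 [ 30  39 134] [ 27  33 123] [28 37 97] [16 22 86]
272 [ 24  36 126] [ 27  34 118] [22 31 93] [26 32 91]
273 [ 29  35 125] [ 29  31 119] [25 33 96] [26 33 92]
274 [ 28  37 123] [ 23  31 113] [23 32 94] [21 29 91]
275 [ 30  38 127] [ 24  32 119] [24 32 96] [26 31 92]
276 [ 31  41 168] [ 36  41 170] [25 35 97] [25 31 95]
277 [ 30  40 165] [ 29  34 147] [ 27  37 
[... 527 characters left out ...]
 200 203] [90 90 96] [89 89 93]
288 [148 144 149] [148 147 150] [116 115 121] [ 97  96 100]
289 [80 91 82] [80 92 82] [ 92  94 100] [94 95 97]
290 [ 76 106  71] [ 75 102  66] [91 90 97] [91 91 97]
291 [ 90 125  76] [ 91 129  74] [63 63 70] [61 60 65]
292 [ 91 129  77] [ 89 127  75] [64 65 71] [46 49 54]
293 [ 92 130  84] [ 92 129  78] [42 44 50] [43 46 49]
294 [ 90 129  83] [ 94 134  84] [46 51 55] [51 53 58]
295 [ 91 130  83] [ 90 129  82] [90 92 96] [91 92 93]
296 [ 85 126  79] [ 93 133  80] [92 91 97] [89 88 92]
297 [ 92 129  77] [ 94 133  78] [ 61  86 106] [ 62  87 104]
298 [ 93 131  78] [ 92 133  77] [ 53 107 141] [ 56 111 147]
299 [ 96 133  81] [ 95 133  77] [ 45  91 123] [ 41  90 120]
```

Call:
move_arm(dp=[[0,0,-0.015],[0,0,-0.03],[0,0,-0.045],[0,0,-0.06],[0,0,-0.06]], turn=[[0,0,0],[0,0,0],[0,0,0],[0,0,0],[0,0,0]], gripper=[1,1,1,1,1])

```text
time_s: 4.45
tcp_pos: [0.4081, -0.3138, 0.1631]
tool_rot: [-3.138, 0.002, 3.142]
wrist_force: [-0.9, 0.2, 0.0]
opening: -0.0002
```

```bash
python3 - <<'E'
from h import *
s=env.state();print(s['tcp_pos'],s['wrist_force'],proj('scene',s['tcp_pos']))
p,W=cloud('scene')
cv2.imwrite('pics/a3.png',cv2.resize(p[210:310,180:280],(600,600)))
for v in range(236,272,2): print(v,W[v,232].round(3),p[v,232])
E
```

```text
[ 0.40805289 -0.31382355  0.16310224] [-0.85640039  0.20564668  0.01537727] [229.73795239 255.36713519]
236 [ 0.42  -0.309  0.222] [58 63 64]
238 [ 0.42  -0.311  0.218] [42 47 51]
240 [ 0.421 -0.313  0.213] [34 37 45]
242 [ 0.418 -0.31   0.204] [37 41 46]
244 [ 0.419 -0.312  0.2  ] [45 50 54]
246 [ 0.419 -0.313  0.195] [62 65 73]
248 [ 0.241 -0.104 -0.001] [ 75 121 175]
250 [ 0.252 -0.119  0.004] [ 74 118 171]
252 [ 0.252 -0.12  -0.003] [ 72 116 168]
254 [ 0.259 -0.129 -0.002] [ 61 105 158]
256 [ 0.268 -0.141  0.001] [ 70 116 168]
258 [ 0.27  -0.144 -0.004] [ 64 101 148]
260 [ 0.278 -0.155 -0.002] [ 58  91 137]
262 [ 0.285 -0.165  0.   ] [ 61 105 159]
264 [ 0.401 -0.302  0.126] [ 31  38 191]
266 [ 0.404 -0.307  0.124] [ 33  44 193]
268 [ 0.413 -0.317  0.127] [ 34  41 186]
270 [ 0.418 -0.325  0.128] [ 24  33 102]
```

View pics/a3.png

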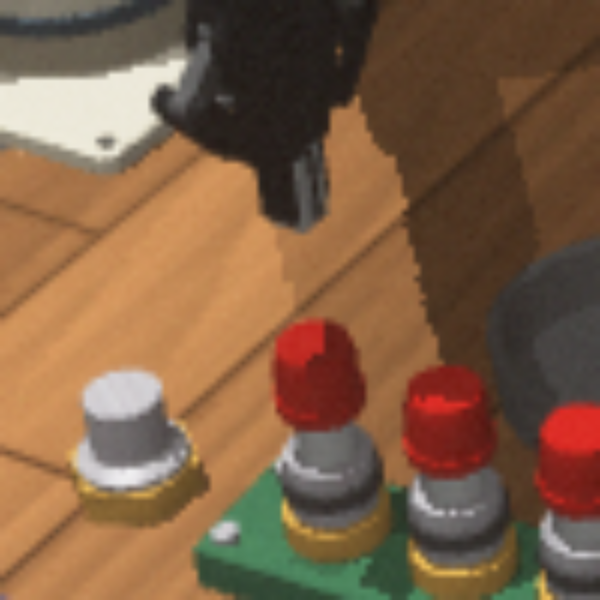

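Measured by the camera, the shut fingertip sits at z≈0.190 while the reported TCP z is 0.163. The reported z seems about 27 mm too low, which explains the missing contact. I'll confirm by touch, pressing slowly and watching the force.

Call:
move_arm(dp=[[0,0,0.02],[0,0,0.04],[0,0,0.055],[0,0,0.065],[0,0,0.065]], turn=[[0,0,0],[0,0,0],[0,0,0],[0,0,0],[0,0,0]], gripper=[1,1,1,1,1])

```text
time_s: 5.0
tcp_pos: [0.4071, -0.313, 0.0953]
tool_rot: [-3.141, -0.0, 3.141]
wrist_force: [0.5, 0.3, 0.4]
opening: -0.0002
```

Call:
move_arm(dp=[[0,0,0.002],[0,0,0.004],[0,0,0.006],[0,0,0.008],[0,0,0.01]], turn=[[0,0,0],[0,0,0],[0,0,0],[0,0,0],[0,0,0]], gripper=[1,1,1,1,1])

```text
time_s: 5.5
tcp_pos: [0.4075, -0.3133, 0.0862]
tool_rot: [-3.139, 0.001, 3.142]
wrist_force: [-0.8, 0.5, 6.4]
opening: 0.0001
```

Call:
move_arm(dp=[[0,0,0.002],[0,0,0.004],[0,0,0.006],[0,0,0.007],[0,0,0.008]], turn=[[0,0,0],[0,0,0],[0,0,0],[0,0,0],[0,0,0]], gripper=[1,1,1,1,1])

```text
time_s: 6.0
tcp_pos: [0.4075, -0.3134, 0.079]
tool_rot: [-3.139, 0.001, -3.142]
wrist_force: [-2.3, 3.3, 5.6]
opening: -0.0005
```

Call:
move_arm(dp=[[0,0,0.001],[0,0,0.002],[0,0,0.003],[0,0,0.004],[0,0,0.004]], turn=[[0,0,0],[0,0,0],[0,0,0],[0,0,0],[0,0,0]], gripper=[1,1,1,1,1])

```text
time_s: 6.5
tcp_pos: [0.4077, -0.3136, 0.0775]
tool_rot: [-3.137, 0.003, -3.141]
wrist_force: [-6.0, 6.4, 22.9]
opening: -0.0001
```

Resistance rises sharply at reported z 0.0775. That makes the tip about 28 mm higher than reported, and cap 4 home is the reference. On to the next caps.

Call:
move_arm(dp=[[0,0,-0.02],[0,0,-0.04],[-0.022,0.001,-0.045],[-0.044,0.002,-0.045],[-0.063,0.0035,-0.045]], turn=[[0,0,0],[0,0,0],[0,0,0],[0,0,0],[0,0,0]], gripper=[1,1,1,1,1])

```text
time_s: 7.0
tcp_pos: [0.4718, -0.3102, 0.1235]
tool_rot: [-3.136, 0.004, 3.142]
wrist_force: [-0.3, -0.2, -0.9]
opening: -0.0001
```

```bash
python3 - <<'E'
from h import *
go(.471,-.310,.0785)
p,W=cloud('scene')
cv2.imwrite('pics/a4.png',cv2.resize(p[210:330,180:330],(750,600)))
E
```

```text
dp [0.001  0.0004 0.045 ] turn [-0.006   0.0043 -0.0001] tcp [ 0.4718 -0.3102  0.1235] t 7.0 F [-0.3 -0.2 -0.9] op -0.0001
```

View pics/a4.png

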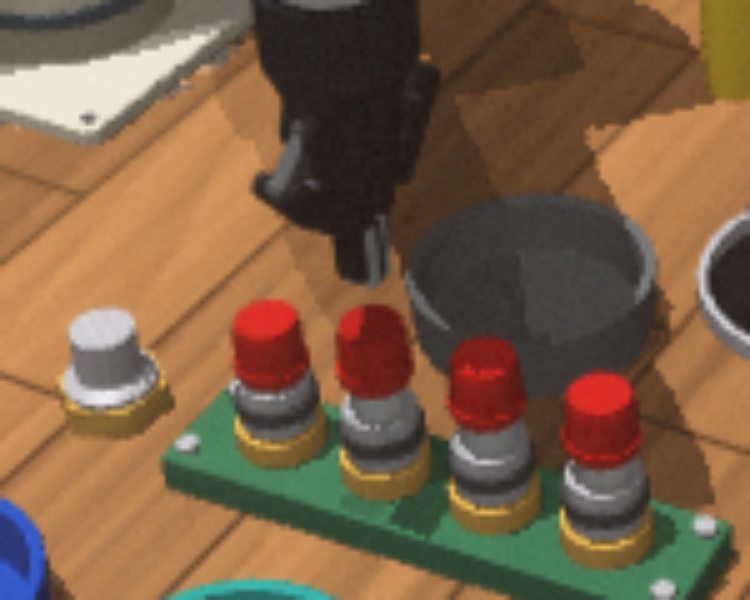

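The left cap (270,340 in the crop) now sits clearly lower than its neighbours. I press the second one.

Call:
move_arm(dp=[[0,0,0.012],[0,0,0.022],[0,0,0.028],[0,0,0.032],[0,0,0.036]], turn=[[-0.006,0.004,0],[-0.006,0.004,0],[-0.006,0.004,0],[-0.006,0.004,0],[-0.006,0.004,0]], gripper=[1,1,1,1,1])

```text
time_s: 7.55
tcp_pos: [0.4732, -0.31, 0.087]
tool_rot: [3.141, 0.0, -3.141]
wrist_force: [-2.9, 3.0, 6.1]
opening: -0.0002
```

Call:
move_arm(dp=[[0,0,0.003],[0,0,0.006],[0,0,0.009],[0,0,0.012],[0,0,0.013]], turn=[[0,0,0],[0,0,0],[0,0,0],[0,0,0],[0,0,0]], gripper=[1,1,1,1,1])

```text
time_s: 8.05
tcp_pos: [0.4735, -0.3103, 0.0774]
tool_rot: [-3.14, 0.004, -3.142]
wrist_force: [-8.8, 9.5, 38.7]
opening: 0.0002
```

Call:
move_arm(dp=[[0,0,-0.02],[0,0,-0.04],[-0.022,0.001,-0.045],[-0.044,0.002,-0.045],[-0.062,0.004,-0.045]], turn=[[0,0.004,0],[0,0.004,0],[0,0.004,0],[0,0.004,0],[0,0.004,0]], gripper=[1,1,1,1,1])

```text
time_s: 8.55
tcp_pos: [0.5358, -0.3066, 0.1229]
tool_rot: [-3.139, 0.001, 3.141]
wrist_force: [0.7, 0.7, 0.1]
opening: -0.0
```

Call:
move_arm(dp=[[0,0,0.012],[0,0,0.022],[0,0,0.028],[0,0,0.032],[0,0,0.036]], turn=[[0,0,0],[0,0,0],[0,0,0],[0,0,0],[0,0,0]], gripper=[1,1,1,1,1])

```text
time_s: 9.05
tcp_pos: [0.5345, -0.3064, 0.0869]
tool_rot: [-3.14, -0.001, 3.14]
wrist_force: [-4.4, 3.7, 6.0]
opening: 0.0002
```

Call:
move_arm(dp=[[0,0,0.002],[0,0,0.005],[0,0,0.008],[0,0,0.01],[0,0,0.01]], turn=[[0,0,0],[0,0,0],[0,0,0],[0,0,0],[0,0,0]], gripper=[1,1,1,1,1])

```text
time_s: 9.55
tcp_pos: [0.5344, -0.3064, 0.0778]
tool_rot: [-3.14, 0.001, 3.14]
wrist_force: [0.7, 2.3, 5.9]
opening: 0.0002
```

Not yet firmly at the stop, so 2–3 mm more.

Call:
move_arm(dp=[[0,0,0.001],[0,0,0.002],[0,0,0.003],[0,0,0.003],[0,0,0.003]], turn=[[0,0,0],[0,0,0],[0,0,0],[0,0,0],[0,0,0]], gripper=[1,1,1,1,1])

```text
time_s: 10.05
tcp_pos: [0.5346, -0.3066, 0.0776]
tool_rot: [-3.138, 0.004, 3.14]
wrist_force: [-5.2, 5.2, 22.3]
opening: -0.0001
```

Call:
move_arm(dp=[[0,0,-0.02],[0,0,-0.04],[-0.022,0.001,-0.045],[-0.044,0.002,-0.045],[-0.064,0.004,-0.045]], turn=[[0,0,0],[0,0,0],[0,0,0],[0,0,0],[0,0,0]], gripper=[1,1,1,1,1])

```text
time_s: 10.55
tcp_pos: [0.5987, -0.303, 0.1233]
tool_rot: [-3.138, 0.005, 3.139]
wrist_force: [0.8, 0.6, -0.7]
opening: -0.0001
```

Call:
move_arm(dp=[[0,0,0.012],[0,0,0.022],[0,0,0.028],[0,0,0.032],[0,0,0.036]], turn=[[0,0,0],[0,0,0],[0,0,0],[0,0,0],[0,0,0]], gripper=[1,1,1,1,1])

```text
time_s: 11.05
tcp_pos: [0.5977, -0.3031, 0.0876]
tool_rot: [-3.138, 0.004, 3.138]
wrist_force: [-4.1, 2.0, 6.2]
opening: 0.0002
```

Call:
move_arm(dp=[[0,0,0.002],[0,0,0.005],[0,0,0.008],[0,0,0.01],[0,0,0.011]], turn=[[0,0,0],[0,0,0],[0,0,0],[0,0,0],[0,0,0]], gripper=[1,1,1,1,1])

```text
time_s: 11.55
tcp_pos: [0.5977, -0.3032, 0.0777]
tool_rot: [-3.137, 0.005, 3.138]
wrist_force: [-3.4, 3.9, 12.8]
opening: -0.0001
```

Stop reached; one more mm or two to be sure, then up and away.

Call:
move_arm(dp=[[0,0,0.001],[0,0,0.002],[0,0,0.002],[0,0,0.002],[0,0,0.002]], turn=[[0,0,0],[0,0,0],[0,0,0],[0,0,0],[0,0,0]], gripper=[1,1,1,1,1])

```text
time_s: 12.05
tcp_pos: [0.5977, -0.3032, 0.0777]
tool_rot: [-3.136, 0.008, 3.138]
wrist_force: [-2.2, 3.5, 11.2]
opening: 0.0002
```

Call:
move_arm(dp=[[0,0,-0.03],[0,0,-0.07],[0,0.04,-0.09],[0,0.08,-0.09],[0,0.12,-0.09]], turn=[[0,0,0],[0,0,0],[-0.004,0.005,0.003],[-0.004,0.005,0.003],[-0.004,0.005,0.003]], gripper=[1,1,1,1,0])

```text
time_s: 12.55
tcp_pos: [0.5973, -0.1822, 0.1681]
tool_rot: [-3.14, 0.005, 3.134]
wrist_force: [0.8, -0.4, -0.7]
opening: 0.0131
```

```bash
python3 - <<'E'
from h import *
p,W=cloud('scene')
cv2.imwrite('pics/a5.png',cv2.resize(p,None,fx=1.25,fy=1.25))
m=hsvmask(p,(0,150,80),(6,255,255))|hsvmask(p,(174,150,80),(180,255,255))
nn,l,st,ce=cv2.connectedComponentsWithStats(m.astype(np.uint8))
for i in range(1,nn):
  if st[i,4]>30:
    w=W[l==i]; zt=np.nanpercentile(w[:,2],90); t=w[w[:,2]>zt-.006]
    print(ce[i],st[i,4],'z',zt,np.nanmean(t,0))
for k,n in {'pot_3':(.606,-.033),'pot_1':(.46,-.1427),'pot_4':(.4815,.301),'pot_5':(.448,.131)}.items(): print(k,pot(p,W,k,n))
go(.606,.011,.15)
E
```

```text
[233.39910314 278.64125561] 223 z 0.10535575436685218 [ 0.40968905 -0.314488    0.10386837]
[254.67099567 284.83116883] 231 z 0.10564571230349251 [ 0.47290985 -0.31045113  0.10396445]
[276.86885246 291.24180328] 244 z 0.10499016042616757 [ 0.5372207  -0.30654392  0.10375539]
[299.98031496 297.98818898] 254 z 0.10540856202329005 [ 0.6008427  -0.30282893  0.1038863 ]
pot_3 (array([ 0.6082, -0.0343]), np.float64(0.0029), 264, np.float64(0.0671))
pot_1 (array([ 0.4616, -0.1433]), np.float64(0.0032), 405, np.float64(0.0389))
pot_4 (array([0.4833, 0.3006]), np.float64(0.0032), 125, np.float64(0.0804))
pot_5 None
dp [-0.0083  0.1873  0.0184] turn [ 0.0007  0.0036 -0.0044] tcp [ 0.5968 -0.1763  0.1682] t 12.6 F [1.7 2.9 0.5] op 0.0206
```

View pics/a5.png

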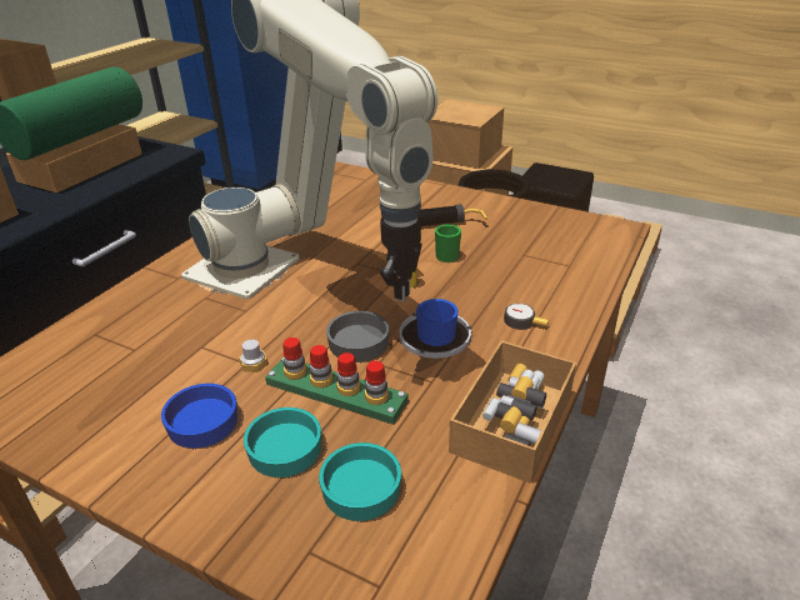

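All four caps read 0.105 m, so they are home. Now pot_3 at (437,322 in the picture): I pinch its +y wall.

Call:
move_arm(dp=[[-0.002,0.03,0],[-0.004,0.075,0],[-0.006,0.12,0],[-0.008,0.16,0.01],[-0.009,0.187,0.02]], turn=[[0,0.003,-0.004],[0,0.003,-0.004],[0,0.003,-0.004],[0,0.003,-0.004],[0,0.003,-0.004]], gripper=[0,0,0,0,0])

```text
time_s: 13.1
tcp_pos: [0.6065, 0.0129, 0.1488]
tool_rot: [3.141, 0.002, -3.141]
wrist_force: [0.0, -0.4, -1.0]
opening: 0.0424
```

```bash
python3 - <<'E'
from h import *
go(.606,.0105,.022)
p,W=cloud('scene')
cv2.imwrite('pics/a6.png',cv2.resize(p[180:300,270:420],(750,600)))
E
```

```text
dp [ 0.0008 -0.0026  0.1268] turn [0.0009 0.0021 0.0008] tcp [0.6065 0.0129 0.1488] t 13.1 F [ 0.  -0.4 -1. ] op 0.0424
```

View pics/a6.png

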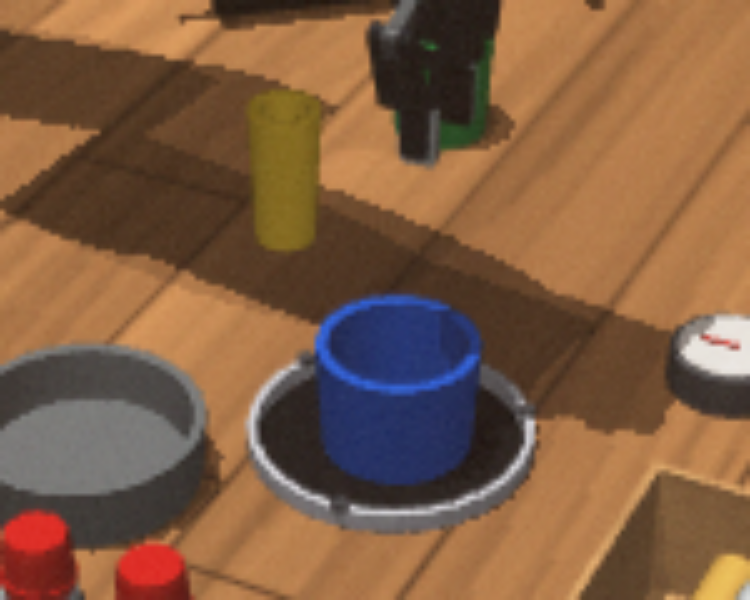

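Call:
move_arm(dp=[[0.001,-0.0025,0.02],[0.001,-0.0025,0.045],[0.001,-0.0025,0.07],[0.001,-0.0025,0.08],[0.001,-0.0025,0.09]], turn=[[0,0,0],[0,0,0],[0,0,0],[0,0,0],[0,0,0]], gripper=[0,0,0,0,0])

```text
time_s: 13.65
tcp_pos: [0.6046, 0.0133, 0.0567]
tool_rot: [3.139, -0.001, -3.139]
wrist_force: [-0.4, 0.2, -0.6]
opening: 0.0426
```

Call:
move_arm(dp=[[0,0,0.01],[0,0,0.02],[0,0,0.03],[0,0,0.036],[0,0,0.036]], turn=[[0,0,0],[0,0,0],[0,0,0],[0,0,0],[0,0,0]], gripper=[0,0,0,0,0])

```text
time_s: 14.15
tcp_pos: [0.6041, 0.0134, 0.0198]
tool_rot: [3.139, -0.002, -3.139]
wrist_force: [-0.4, 0.4, -0.6]
opening: 0.0425
```

```bash
python3 - <<'E'
from h import *
go(.606,.0105,.022)
p,W=cloud('scene')
cv2.imwrite('pics/a7.png',cv2.resize(p[180:300,270:420],(750,600)))
E
```

```text
dp [-0.0019 -0.0029 -0.0023] turn [ 0.0027 -0.0019  0.0023] tcp [0.6041 0.0134 0.0198] t 14.15 F [-0.4  0.4 -0.6] op 0.0425
```

View pics/a7.png

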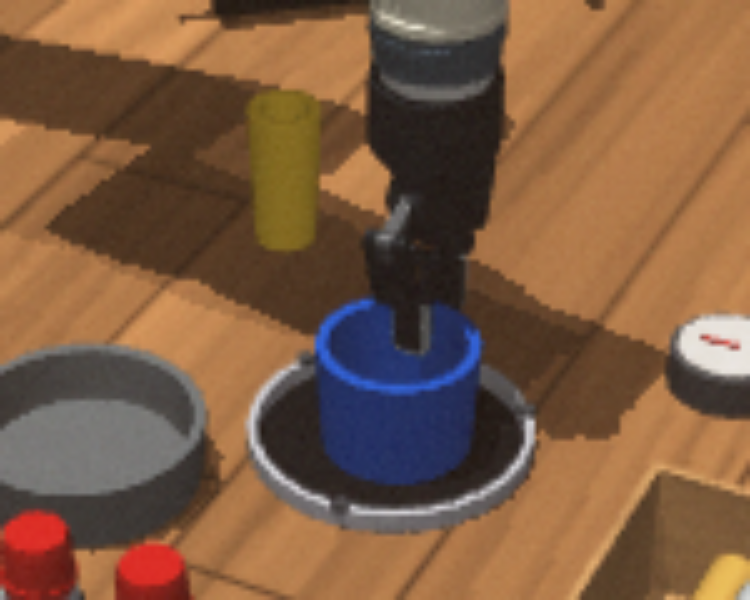

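The inner finger is inside pot_3 (415,345 in the crop), clear of the walls. I correct by 2–3 mm and close.

Call:
move_arm(dp=[[-0.002,-0.003,-0.001],[-0.002,-0.003,-0.001],[-0.002,-0.003,-0.001],[-0.002,-0.003,-0.001],[-0.002,-0.003,-0.001]], turn=[[0.003,-0.002,0.002],[0.003,-0.002,0.002],[0.003,-0.002,0.002],[0.003,-0.002,0.002],[0.003,-0.002,0.002]], gripper=[0,0.3,1,1,1])

```text
time_s: 14.7
tcp_pos: [0.6071, 0.0101, 0.0223]
tool_rot: [-3.14, 0.003, -3.141]
wrist_force: [-1.3, -0.7, 5.2]
opening: 0.0069
```

Call:
move_arm(dp=[[0,0,0],[0,0,0],[0,0,-0.005],[0,0,-0.01],[0,0,-0.015]], turn=[[0,0,0],[0,0,0],[0,0,0],[0,0,0],[0,0,0]], gripper=[1,1,1,1,1])

```text
time_s: 15.2
tcp_pos: [0.6068, 0.0104, 0.0374]
tool_rot: [-3.141, 0.002, -3.141]
wrist_force: [0.1, -0.8, -1.8]
opening: 0.0069
```

```bash
python3 - <<'E'
from h import *
go(.606,.0105,.022)
p,W=cloud('scene')
cv2.imwrite('pics/a8.png',cv2.resize(p[180:300,270:420],(750,600)))
E
```

```text
dp [0.0008 0.0001 0.0154] turn [-0.0007  0.002   0.0005] tcp [0.6068 0.0104 0.0374] t 15.2 F [ 0.1 -0.8 -1.8] op 0.0069
```

View pics/a8.png

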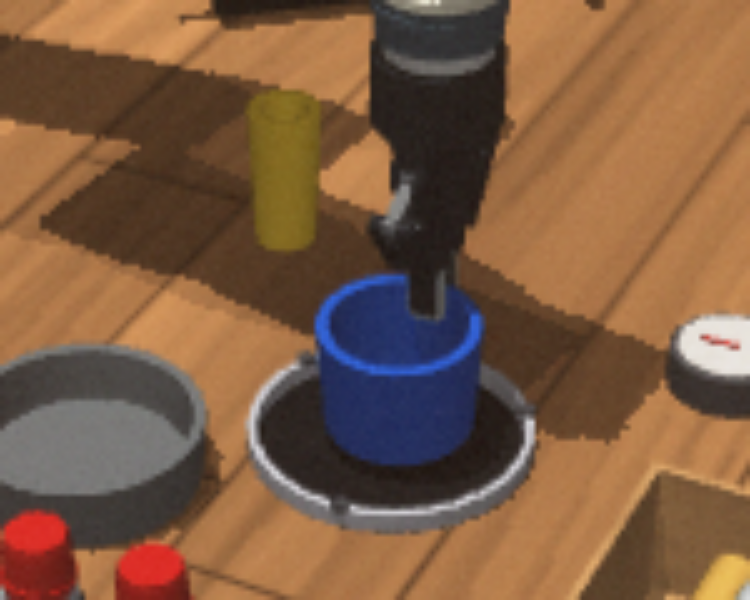

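Pot_3 is held and lifted. I park it at about (0.61, 0.13).

Call:
move_arm(dp=[[0,0,-0.02],[0,0,-0.035],[0,0.03,-0.035],[0,0.06,-0.035],[0,0.09,-0.035]], turn=[[0,0,0],[0,0,0],[0,0,0],[0,0,0],[0,0,0]], gripper=[1,1,1,1,1])

```text
time_s: 15.75
tcp_pos: [0.6071, 0.1012, 0.0734]
tool_rot: [-3.141, 0.003, 3.141]
wrist_force: [-0.2, 0.3, -2.7]
opening: 0.0066
```

Call:
move_arm(dp=[[0,0.03,0],[0,0.055,0],[0,0.075,0.01],[0,0.075,0.025],[0,0.075,0.04]], turn=[[0,0,0],[0,0,0],[0,0,0],[0,0,0],[0,0,0]], gripper=[1,1,1,1,1])

```text
time_s: 16.25
tcp_pos: [0.6071, 0.1774, 0.033]
tool_rot: [-3.141, 0.004, -3.14]
wrist_force: [0.1, 0.3, -2.4]
opening: 0.007
```

Call:
move_arm(dp=[[0,0,0.004],[0,0,0.007],[0,0,0.009],[0,0,0.0105],[0,0,0.0105]], turn=[[0,0,0],[0,0,0],[0,0,0],[0,0,0],[0,0,0]], gripper=[1,1,1,1,1])

```text
time_s: 16.75
tcp_pos: [0.6077, 0.1781, 0.0241]
tool_rot: [3.14, 0.006, -3.14]
wrist_force: [-3.3, 3.8, 7.0]
opening: 0.0069
```

Call:
move_arm(dp=[[0,0,0],[0,0,0],[0,0,0],[0,0,-0.02],[0,0,-0.05]], turn=[[0,0,0],[0,0,0],[0,0,0],[0,0,0],[0,0,0]], gripper=[0.3,0.1,0,0,0])

```text
time_s: 17.25
tcp_pos: [0.6063, 0.1776, 0.0729]
tool_rot: [3.141, 0.002, -3.14]
wrist_force: [0.6, 0.3, 1.1]
opening: 0.043
```

```bash
python3 - <<'E'
from h import *
go(.460,-.0747,.13)
p,W=cloud('scene','a9')
for k,n in {'pot_3':(.61,.134),'pot_1':(.46,-.1427),'pot_4':(.4815,.301)}.items(): print(k,pot(p,W,k,n))
E
```

```text
dp [ 0.1465 -0.2521 -0.0575] turn [0.0005 0.002  0.0012] tcp [0.6063 0.1776 0.0729] t 17.25 F [0.6 0.3 1.1] op 0.043
pot_3 (array([0.6096, 0.1349]), np.float64(0.0033), 210, np.float64(0.0673))
pot_1 (array([ 0.462 , -0.1436]), np.float64(0.0031), 408, np.float64(0.0391))
pot_4 (array([0.4832, 0.3002]), np.float64(0.0038), 121, np.float64(0.0808))
```

View pics/a9.png

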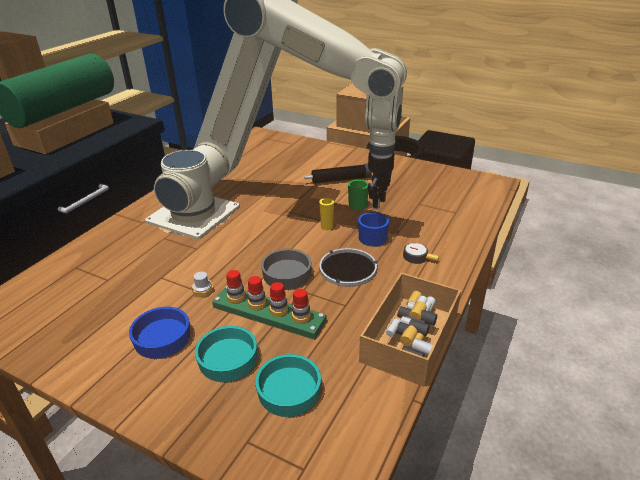

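Pot_3 is parked upright at (373,228) and the collar is empty. Next, pot_1.

Call:
move_arm(dp=[[0,0,-0.03],[0.01,-0.03,-0.055],[0.035,-0.07,-0.055],[0.06,-0.11,-0.055],[0.085,-0.15,-0.055]], turn=[[0,0.002,0.001],[0,0.002,0.001],[0,0.002,0.001],[0,0.002,0.001],[0,0.002,0.001]], gripper=[0,0,0,0,0])

```text
time_s: 17.8
tcp_pos: [0.5227, 0.0266, 0.1333]
tool_rot: [3.14, 0.009, -3.141]
wrist_force: [0.0, -1.4, 1.0]
opening: 0.0425
```

Call:
move_arm(dp=[[0.025,-0.04,0],[0.05,-0.08,0.02],[0.061,-0.1,0.04],[0.061,-0.102,0.06],[0.061,-0.102,0.07]], turn=[[0,0,0],[0,0,0],[0,0,0],[0,0,0],[0,0,0]], gripper=[0,0,0,0,0])

```text
time_s: 18.3
tcp_pos: [0.4616, -0.0762, 0.0615]
tool_rot: [3.14, 0.008, 3.14]
wrist_force: [1.4, 0.8, 0.5]
opening: 0.0426
```

```bash
python3 - <<'E'
from h import *
p,W=cloud('scene')
print(pot(p,W,'pot_1',(.46,-.143)))
p,W=cloud('top')
print(pot(p,W,'pot_1',(.46,-.143)))
go(.460,-.0747,-.008)
E
```

```text
(array([ 0.4618, -0.1438]), np.float64(0.0033), 411, np.float64(0.0393))
(array([ 0.4583, -0.1404]), np.float64(0.0025), 208, np.float64(0.041))
dp [0.0024 0.0004 0.0697] turn [0.002  0.0073 0.0004] tcp [ 0.4619 -0.0752  0.0617] t 18.4 F [ 0.   0.3 -0.2] op 0.0425
```

Call:
move_arm(dp=[[0.002,0,0.02],[0.002,0,0.04],[0.002,0,0.055],[0.002,0,0.065],[0.002,0,0.069]], turn=[[0.002,0.007,0],[0.002,0.007,0],[0.002,0.007,0],[0.002,0.007,0],[0.002,0.007,0]], gripper=[0,0,0,0,0])

```text
time_s: 18.9
tcp_pos: [0.4607, -0.0746, -0.0075]
tool_rot: [3.141, 0.0, -3.14]
wrist_force: [-0.8, 0.2, 0.4]
opening: 0.0426
```

Call:
move_arm(dp=[[0,0,0],[0,0,0],[0,0,0],[0,0,0],[0,0,0]], turn=[[0,0,0],[0,0,0],[0,0,0],[0,0,0],[0,0,0]], gripper=[0.4,1,1,1,1])

```text
time_s: 19.4
tcp_pos: [0.4607, -0.0749, -0.0067]
tool_rot: [-3.141, 0.001, -3.141]
wrist_force: [-3.8, 0.9, 5.2]
opening: 0.0096
```

Call:
move_arm(dp=[[0,0,-0.005],[0,0,-0.01],[0,0,-0.02],[0,0,-0.03],[0,0,-0.035]], turn=[[0,0,0],[0,0,0],[0,0,0],[0,0,0],[0,0,0]], gripper=[1,1,1,1,1])

```text
time_s: 19.9
tcp_pos: [0.4613, -0.0749, 0.0296]
tool_rot: [-3.141, 0.002, -3.14]
wrist_force: [0.1, 0.2, -1.5]
opening: 0.0084
```

```bash
python3 - <<'E'
from h import *
go(.6065,.03,.03)
p,W=cloud('scene')
cv2.imwrite('pics/b1.png',cv2.resize(p[200:320,240:390],(750,600)))
z=.034
print(pot(p,W,'pot_1',(.46,-.143),z0=z))
p,W=cloud('top')
print(pot(p,W,'pot_1',(.46,-.143),z0=z))
E
```

```text
dp [-0.1454  0.1047 -0.0002] turn [-0.0011  0.0021  0.0012] tcp [ 0.4613 -0.0749  0.0296] t 19.9 F [ 0.1  0.2 -1.5] op 0.0084
(array([ 0.465 , -0.1441]), np.float64(0.004), 349, np.float64(0.0713))
(array([ 0.4619, -0.1404]), np.float64(0.0022), 221, np.float64(0.0715))
```

View pics/b1.png

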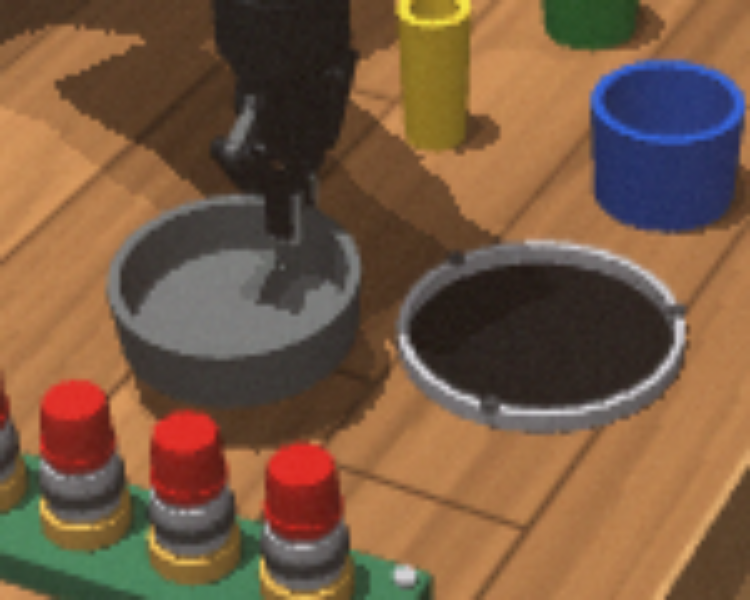

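```bash
python3 - <<'E'
from h import *
for n in ('scene','top'):
    p,W=cloud(n); w=W.reshape(-1,3)
    # dark mat
    m=cv2.cvtColor(p,cv2.COLOR_BGR2GRAY).reshape(-1)<55
    m&=(np.hypot(w[:,0]-.604,w[:,1]+.037)<.085)&(np.abs(w[:,2])<.008)
    print(n,'mat',m.sum(),np.round(cv2.minEnclosingCircle(w[m][:,:2].astype(np.float32)[::1])[0],4), w[m].mean(0).round(4))
    g=(np.abs(w[:,2]-.014)<.005); rr=np.hypot(w[:,0]-.604,w[:,1]+.037); g&=(rr>.072)&(rr<.09)
    print(n,fit(w[g][:,:2],.081),g.sum())
E
```

```text
scene mat 1132 [ 0.6005 -0.0284] [ 0.6015 -0.0285 -0.0008]
scene (array([ 0.60572145, -0.03751011]), np.float64(0.0027330320174248864)) 306
top mat 2282 [ 0.6036 -0.0367] [ 6.075e-01 -3.490e-02 -1.000e-04]
top (array([ 0.6024696, -0.0364204]), np.float64(0.0019449498056724485)) 333
```

Call:
move_arm(dp=[[-0.03,0.022,-0.005],[-0.06,0.044,-0.005],[-0.09,0.066,-0.005],[-0.115,0.086,-0.005],[-0.1405,0.105,-0.005]], turn=[[0,0,0],[0,0,0],[0,0,0],[-0.001,0.002,0.001],[-0.001,0.002,0.001]], gripper=[1,1,1,1,1])

```text
time_s: 20.6
tcp_pos: [0.6017, 0.0315, 0.0325]
tool_rot: [3.141, -0.003, -3.141]
wrist_force: [0.3, -1.1, -2.2]
opening: 0.0089
```

```bash
python3 - <<'E'
from h import *
go(.602,.030,-.007)
z=.035
for n in ('scene','top'):
    p,W=cloud(n)
    print(pot(p,W,'pot_1',(.604,-.037),z0=z))
cv2.imwrite('pics/b2.png',cv2.resize(p[150:300,230:430],(800,600)))
E
```

```text
dp [-0.0004 -0.0015  0.0395] turn [ 0.0004 -0.0025  0.0003] tcp [0.6017 0.0315 0.0325] t 20.6 F [ 0.3 -1.1 -2.2] op 0.0089
(array([ 0.6054, -0.0383]), np.float64(0.0046), 373, np.float64(0.0738))
(array([ 0.6056, -0.0322]), np.float64(0.0025), 291, np.float64(0.0731))
```

View pics/b2.png

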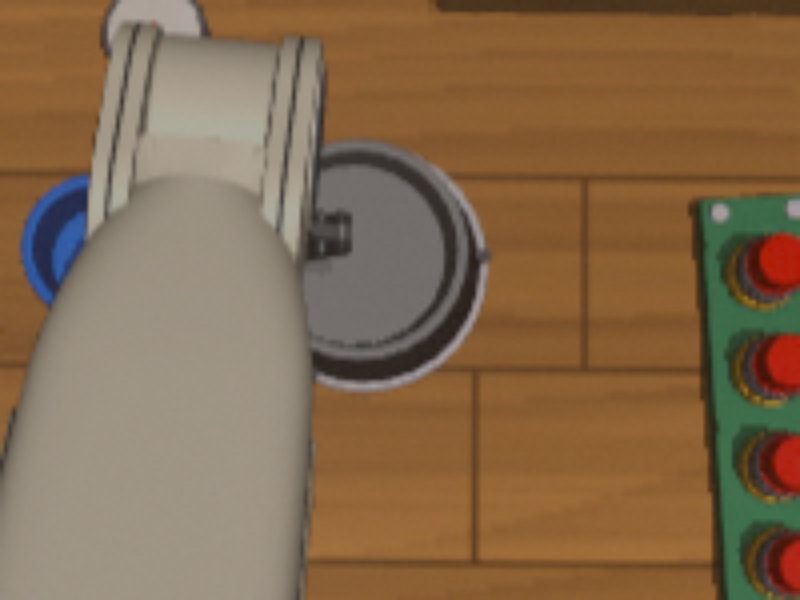

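The pot appears centred over the collar to within a few mm, so I lower it.

Call:
move_arm(dp=[[0,-0.002,0.01],[0,-0.002,0.018],[0,-0.002,0.026],[0,-0.002,0.032],[0,-0.002,0.036]], turn=[[0,-0.002,0],[0,-0.002,0],[0,-0.002,0],[0,-0.002,0],[0,-0.002,0]], gripper=[1,1,1,1,1])

```text
time_s: 21.2
tcp_pos: [0.6033, 0.0305, -0.0039]
tool_rot: [3.14, 0.002, -3.14]
wrist_force: [-1.5, 5.0, 6.7]
opening: 0.0085
```

Call:
move_arm(dp=[[0,0,0.001],[0,0,0.002],[0,0,0.003],[0,0,0.004],[0,0,0.004]], turn=[[0,0,0],[0,0,0],[0,0,0],[0,0,0],[0,0,0]], gripper=[1,1,1,1,1])

```text
time_s: 21.7
tcp_pos: [0.6037, 0.031, -0.0065]
tool_rot: [3.14, 0.004, -3.139]
wrist_force: [-2.4, 6.4, 9.8]
opening: 0.0091
```

Call:
move_arm(dp=[[0,0,0],[0,0,0],[0,0,0],[0,0,-0.03],[0,0,-0.07]], turn=[[0,0,0],[0,0,0],[0,0,0],[0,0,0],[0,0,0]], gripper=[0.3,0.1,0,0,0])

```text
time_s: 22.2
tcp_pos: [0.602, 0.0307, 0.0622]
tool_rot: [3.139, -0.001, -3.14]
wrist_force: [-0.4, -0.5, 0.2]
opening: 0.0426
```

Call:
move_arm(dp=[[0,0.02,-0.04],[0,0.06,-0.06],[0,0.1,-0.06],[0,0.14,-0.06],[0,0.145,-0.06]], turn=[[0,0,0],[0,0,0],[0,0,0],[0,0,0],[0,0,0]], gripper=[0,0,0,0,0])

```text
time_s: 22.7
tcp_pos: [0.6013, 0.1792, 0.1225]
tool_rot: [3.139, -0.001, -3.136]
wrist_force: [-0.1, -0.4, 0.9]
opening: 0.0425
```

```bash
python3 - <<'E'
from h import *
go(.608,.178,.022)
for n in ('scene','top'):
    p,W=cloud(n)
    print(pot(p,W,'pot_1',(.604,-.037)),pot(p,W,'pot_3',(.608,.134)),pot(p,W,'pot_4',(.48,.3)),pot(p,W,'pot_5',(.448,.131)))
    if n=='scene': cv2.imwrite('pics/b3.png',cv2.resize(p[160:310,240:440],(800,600)))
E
```

```text
dp [-0.0067 -0.0016  0.1004] turn [ 0.0031 -0.0009  0.0053] tcp [0.6013 0.1792 0.1225] t 22.7 F [-0.1 -0.4  0.9] op 0.0425
(array([ 0.6067, -0.0372]), np.float64(0.0031), 403, np.float64(0.0391)) (array([0.6095, 0.1358]), np.float64(0.0037), 220, np.float64(0.0667)) (array([0.4839, 0.3007]), np.float64(0.0038), 127, np.float64(0.0804)) (array([0.4488, 0.1314]), np.float64(0.0027), 40, np.float64(0.096))
(array([ 0.603 , -0.0355]), np.float64(0.0026), 523, np.float64(0.041)) (array([0.606, 0.137]), np.float64(0.0023), 271, np.float64(0.0688)) None (array([0.4471, 0.1313]), np.float64(0.0022), 142, np.float64(0.0964))
```

View pics/b3.png

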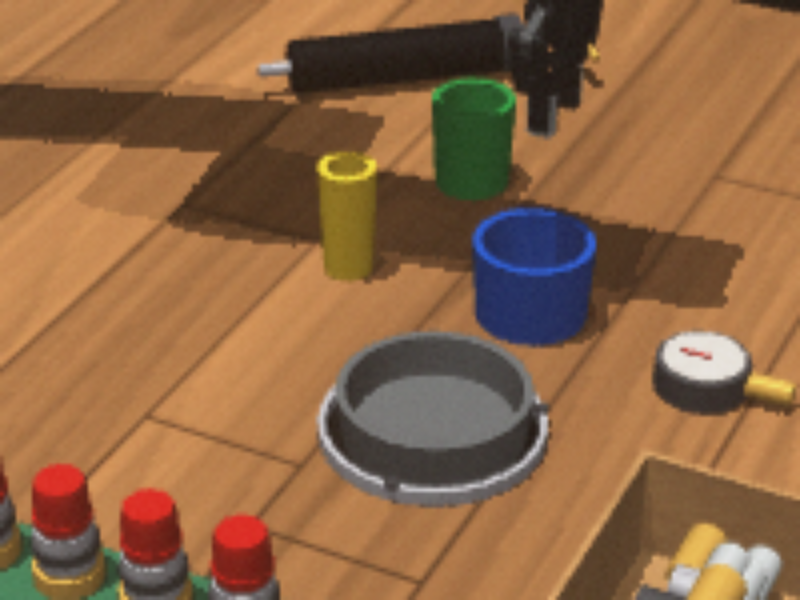

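Pot_1 stands level in the collar (435,405 in the crop). Now I fetch pot_3.

Call:
move_arm(dp=[[-0.0065,0,0],[-0.0065,0,0.02],[-0.0065,0,0.04],[-0.0065,0,0.055],[-0.0065,0,0.06]], turn=[[0.003,-0.001,0.005],[0.003,-0.001,0.005],[0.003,-0.001,0.005],[0.003,-0.001,0.005],[0.003,-0.001,0.005]], gripper=[0,0,0,0,0])

```text
time_s: 23.3
tcp_pos: [0.6076, 0.175, 0.0603]
tool_rot: [-3.14, -0.003, 3.139]
wrist_force: [-0.4, -1.4, -1.5]
opening: 0.0428
```

Call:
move_arm(dp=[[0,0,0.01],[0,0,0.02],[0,0,0.03],[0,0,0.04],[0,0,0.04]], turn=[[0,0,0],[0,0,0],[0,0,0],[0,0,0],[0,0,0]], gripper=[0,0,0,0,0])

```text
time_s: 23.8
tcp_pos: [0.6066, 0.1748, 0.0187]
tool_rot: [-3.139, -0.005, 3.139]
wrist_force: [0.7, 0.3, -0.4]
opening: 0.0428
```

Call:
move_arm(dp=[[0,0,0],[0,0,0],[0,0,0],[0,0,0],[0,0,0]], turn=[[0,0,0],[0,0,0],[0,0,0],[0,0,0],[0,0,0]], gripper=[0.4,1,1,1,1])

```text
time_s: 24.3
tcp_pos: [0.6074, 0.1744, 0.0202]
tool_rot: [-3.138, -0.003, 3.138]
wrist_force: [-1.9, -1.1, 9.0]
opening: 0.0067
```

Call:
move_arm(dp=[[0,0,-0.01],[0,0,-0.02],[0,0,-0.035],[0,0,-0.05],[0,0,-0.065]], turn=[[0,0,0],[0,0,0],[0,0,0],[0,0,0],[0,0,0]], gripper=[1,1,1,1,1])

```text
time_s: 24.8
tcp_pos: [0.6076, 0.1748, 0.0866]
tool_rot: [-3.139, -0.003, 3.139]
wrist_force: [0.7, 1.1, -2.2]
opening: 0.0066
```

```bash
python3 - <<'E'
from h import *
go(.604,.008,.087)
for n in ('scene','top'):
    p,W=cloud(n)
    print(pot(p,W,'pot_1',(.604,-.037)),pot(p,W,'pot_3',(.608,.134),z0=.064))
    if n=='scene': cv2.imwrite('pics/b4.png',cv2.resize(p[160:310,240:440],(800,600)))
E
```

```text
dp [ 3.100e-03 -1.668e-01  1.000e-04] turn [-0.0029 -0.0027 -0.0031] tcp [0.6076 0.1748 0.0866] t 24.8 F [ 0.7  1.1 -2.2] op 0.0066
(array([ 0.607 , -0.0373]), np.float64(0.0031), 404, np.float64(0.0394)) (array([0.6102, 0.1298]), np.float64(0.003), 215, np.float64(0.132))
(array([ 0.6031, -0.0355]), np.float64(0.0027), 522, np.float64(0.0409)) (array([0.6068, 0.1323]), np.float64(0.0025), 284, np.float64(0.1364))
```

View pics/b4.png

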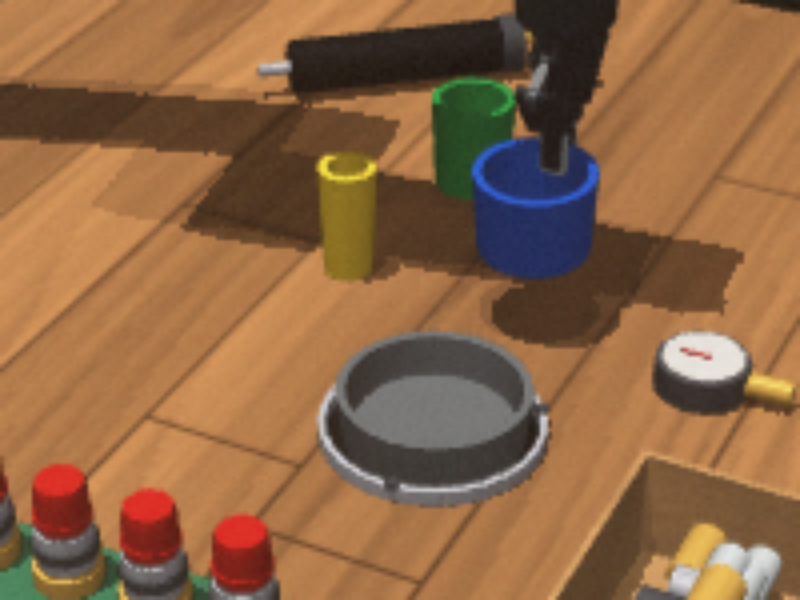

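Call:
move_arm(dp=[[0,-0.035,0],[0.001,-0.07,0],[0.002,-0.105,0],[0.003,-0.14,0],[0.0035,-0.167,0]], turn=[[-0.003,-0.003,-0.003],[-0.003,-0.003,-0.003],[-0.003,-0.003,-0.003],[-0.003,-0.003,-0.003],[-0.003,-0.003,-0.003]], gripper=[1,1,1,1,1])

```text
time_s: 25.4
tcp_pos: [0.6043, 0.0063, 0.088]
tool_rot: [3.141, 0.003, 3.141]
wrist_force: [0.7, -0.1, -1.5]
opening: 0.0067
```

```bash
python3 - <<'E'
from h import *
go(.604,.008,.03)
for n in ('scene','top'):
    p,W=cloud(n)
    print(pot(p,W,'pot_1',(.604,-.037)),pot(p,W,'pot_3',(.605,-.037),z0=.064))
    if n=='scene': cv2.imwrite('pics/b5.png',cv2.resize(p[160:310,240:440],(800,600)))
E
```

```text
dp [0.0005 0.0017 0.058 ] turn [ 0.0006  0.0034 -0.0006] tcp [0.6043 0.0063 0.088 ] t 25.4 F [ 0.7 -0.1 -1.5] op 0.0067
(array([ 0.6069, -0.0369]), np.float64(0.0029), 294, np.float64(0.0393)) (array([ 0.6067, -0.0383]), np.float64(0.0029), 281, np.float64(0.1326))
(array([ 0.6037, -0.0345]), np.float64(0.0024), 219, np.float64(0.041)) (array([ 0.6028, -0.0389]), np.float64(0.0024), 179, np.float64(0.1344))
```

View pics/b5.png

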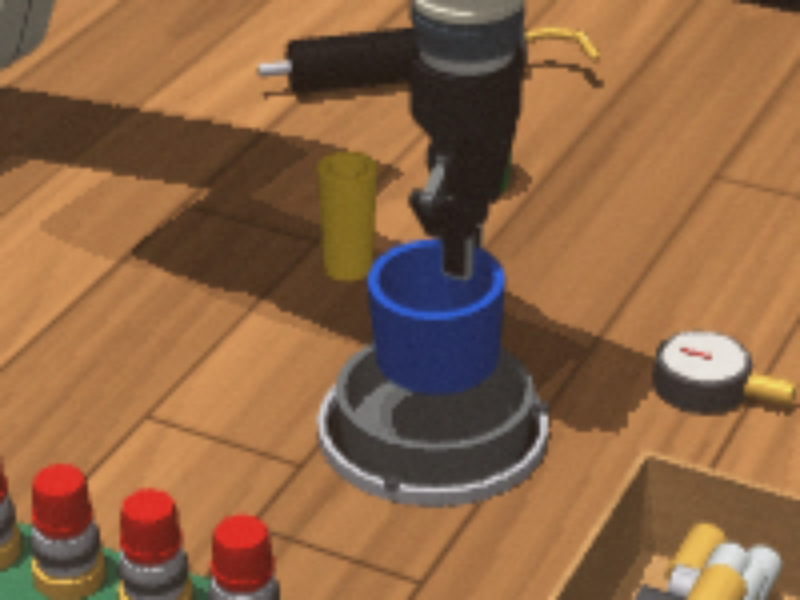

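Call:
move_arm(dp=[[0,0.002,0.015],[0,0.002,0.03],[0,0.002,0.043],[0,0.002,0.05],[0,0.002,0.055]], turn=[[0,0.003,0],[0,0.003,0],[0,0.003,0],[0,0.003,0],[0,0.003,0]], gripper=[1,1,1,1,1])

```text
time_s: 26.0
tcp_pos: [0.6046, 0.0074, 0.0322]
tool_rot: [3.141, -0.0, 3.139]
wrist_force: [-0.1, 0.8, -2.0]
opening: 0.007
```

Call:
move_arm(dp=[[0,0,0.001],[0,0,0.002],[0,0,0.003],[0,0,0.004],[0,0,0.005]], turn=[[0,0,0],[0,0,0],[0,0,0],[0,0,0],[0,0,0]], gripper=[1,1,1,1,1])

```text
time_s: 26.5
tcp_pos: [0.6053, 0.0086, 0.0292]
tool_rot: [3.14, 0.003, 3.139]
wrist_force: [-4.1, 9.0, 16.0]
opening: 0.0072
```

Call:
move_arm(dp=[[0,0,0],[0,0,0],[0,0,0],[0,0,-0.03],[0,0,-0.07]], turn=[[0,0,0],[0,0,0],[0,0,0],[0,0,0],[0,0,0]], gripper=[0.3,0.1,0,0,0])

```text
time_s: 27.0
tcp_pos: [0.6038, 0.0084, 0.0981]
tool_rot: [3.139, -0.002, 3.139]
wrist_force: [0.9, -0.1, 0.4]
opening: 0.0428
```

Call:
move_arm(dp=[[0,0,-0.04],[0.02,0.04,-0.05],[0.04,0.09,-0.05],[0.06,0.13,-0.05],[0.08,0.17,-0.05]], turn=[[0,0,0],[0,0,0],[0,0,0],[0,0,0],[0,0,0]], gripper=[0,0,0,0,0])

```text
time_s: 27.5
tcp_pos: [0.5234, 0.1798, 0.1487]
tool_rot: [3.139, -0.002, 3.139]
wrist_force: [0.2, 0.8, 0.2]
opening: 0.0426
```

```bash
python3 - <<'E'
from h import *
go(.482,.333,.12)
for n in ('scene','top'):
    p,W=cloud(n)
    print(pot(p,W,'pot_1',(.604,-.037)),pot(p,W,'pot_3',(.605,-.037),z0=.008),pot(p,W,'pot_4',(.48,.3)),pot(p,W,'pot_5',(.448,.131)))
    if n=='scene': cv2.imwrite('pics/b6.png',cv2.resize(p[160:310,240:440],(800,600)))
E
```

```text
dp [0.0419 0.153  0.0291] turn [ 0.0023 -0.0016 -0.003 ] tcp [0.5234 0.1798 0.1487] t 27.5 F [0.2 0.8 0.2] op 0.0426
(array([ 0.6069, -0.0373]), np.float64(0.0031), 279, np.float64(0.0397)) (array([ 0.6079, -0.0342]), np.float64(0.0033), 270, np.float64(0.075)) (array([0.4832, 0.3007]), np.float64(0.0035), 114, np.float64(0.0808)) (array([0.4498, 0.1322]), np.float64(0.0025), 48, np.float64(0.096))
(array([ 0.6031, -0.0354]), np.float64(0.0027), 525, np.float64(0.0409)) (array([ 0.6039, -0.032 ]), np.float64(0.0025), 339, np.float64(0.0769)) None (array([0.4471, 0.1316]), np.float64(0.0023), 153, np.float64(0.0971))
```

View pics/b6.png

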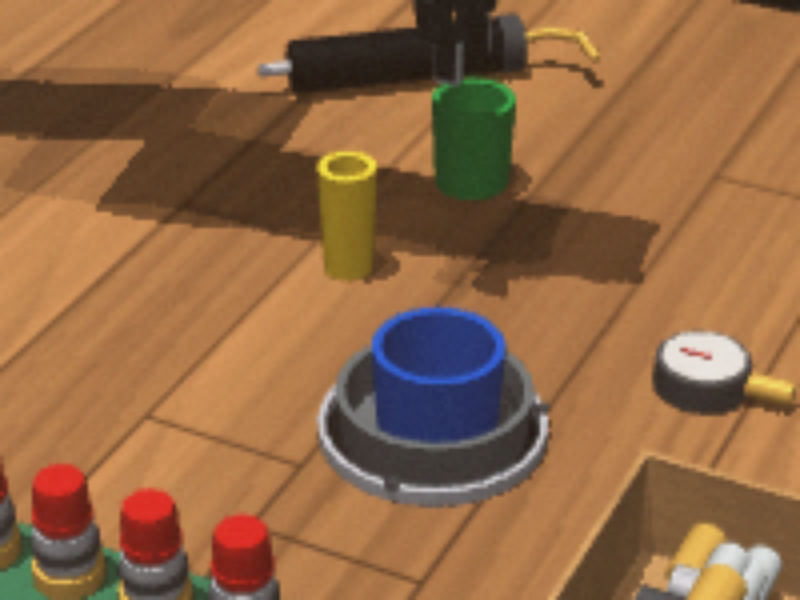

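Pot_3 is seated flat inside pot_1 (440,375 in the crop, rim z 0.077). Next pot_4.

Call:
move_arm(dp=[[0.01,0.035,0],[0.02,0.075,0],[0.03,0.115,0],[0.042,0.145,0.01],[0.042,0.153,0.02]], turn=[[0.002,-0.002,-0.003],[0.002,-0.002,-0.003],[0.002,-0.002,-0.003],[0.002,-0.002,-0.003],[0.002,-0.002,-0.003]], gripper=[0,0,0,0,0])

```text
time_s: 28.1
tcp_pos: [0.4788, 0.3375, 0.1292]
tool_rot: [3.14, 0.0, -3.134]
wrist_force: [1.0, -0.4, 0.7]
opening: 0.0431
```

```bash
python3 - <<'E'
from h import *
go(.482,.333,.036)
for n in ('scene',):
    p,W=cloud(n)
    cv2.imwrite('pics/b7.png',cv2.resize(p[140:230,290:410],(800,600)))
E
```

```text
dp [-0.0032 -0.0046  0.0932] turn [0.0016 0.0001 0.0076] tcp [0.4788 0.3375 0.1292] t 28.1 F [ 1.  -0.4  0.7] op 0.0431
```

View pics/b7.png

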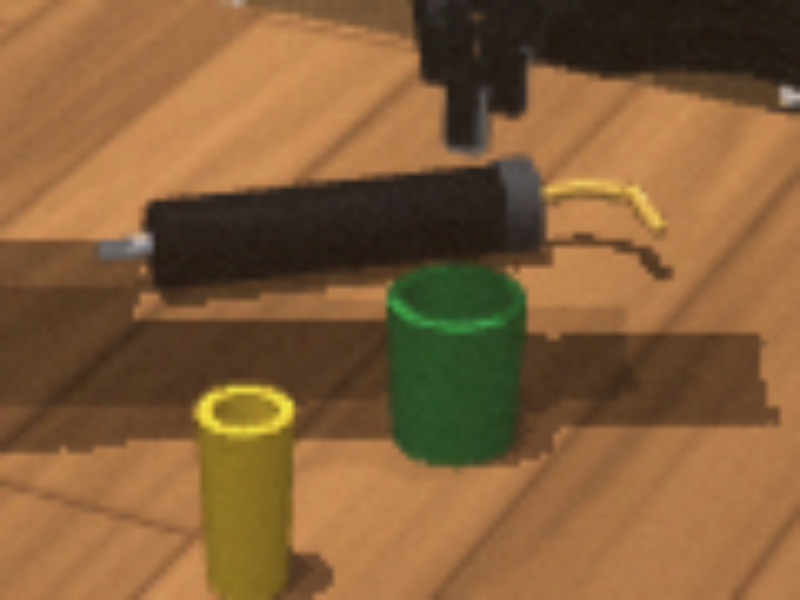

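Call:
move_arm(dp=[[-0.003,-0.0045,0],[-0.003,-0.0045,0.02],[-0.003,-0.0045,0.04],[-0.003,-0.0045,0.05],[-0.003,-0.0045,0.055]], turn=[[0.002,0,0.008],[0.002,0,0.008],[0.002,0,0.008],[0.002,0,0.008],[0.002,0,0.008]], gripper=[0,0,0,0,0])

```text
time_s: 28.65
tcp_pos: [0.4821, 0.331, 0.0716]
tool_rot: [-3.139, -0.003, 3.139]
wrist_force: [-0.1, 0.4, 0.2]
opening: 0.0427
```

Call:
move_arm(dp=[[0,0,0.01],[0,0,0.02],[0,0,0.03],[0,0,0.038],[0,0,0.038]], turn=[[0,0,0],[0,0,0],[0,0,0],[0,0,0],[0,0,0]], gripper=[0,0,0,0,0])

```text
time_s: 29.15
tcp_pos: [0.4813, 0.3306, 0.0323]
tool_rot: [-3.138, -0.005, 3.139]
wrist_force: [-0.0, -0.1, -0.3]
opening: 0.043
```

```bash
python3 - <<'E'
from h import *
go(.482,.333,.036)
for n in ('scene',):
    p,W=cloud(n)
    cv2.imwrite('pics/b8.png',cv2.resize(p[140:230,290:410],(800,600)))
E
```

```text
dp [-0.0007  0.0024 -0.0037] turn [-0.0033 -0.0047 -0.0023] tcp [0.4813 0.3306 0.0323] t 29.15 F [-0.  -0.1 -0.3] op 0.043
```

View pics/b8.png

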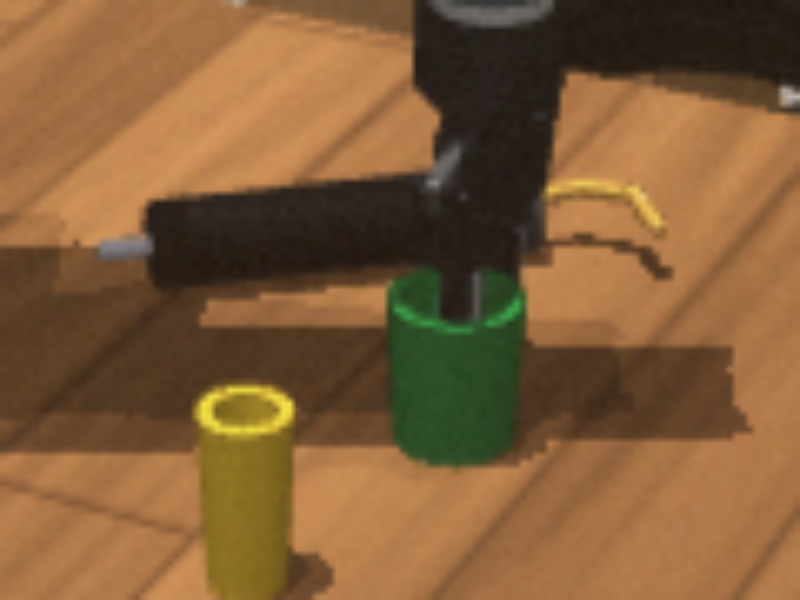

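Call:
move_arm(dp=[[-0.001,0.0025,-0.004],[-0.001,0.0025,-0.004],[-0.001,0.0025,-0.004],[-0.001,0.0025,-0.004],[-0.001,0.0025,-0.004]], turn=[[-0.003,-0.005,-0.002],[-0.003,-0.005,-0.002],[-0.003,-0.005,-0.002],[-0.003,-0.005,-0.002],[-0.003,-0.005,-0.002]], gripper=[0,0,0.4,1,1])

```text
time_s: 29.7
tcp_pos: [0.4825, 0.3332, 0.0375]
tool_rot: [-3.142, 0.001, 3.141]
wrist_force: [-3.6, -0.8, 4.8]
opening: 0.0081
```

Call:
move_arm(dp=[[0,0,0],[0,0,0],[0,0,0],[0,0,0],[0,0,-0.01]], turn=[[0,0,0],[0,0,0],[0,0,0],[0,0,0],[0,0,0]], gripper=[1,1,1,1,1])

```text
time_s: 30.2
tcp_pos: [0.4818, 0.3329, 0.0466]
tool_rot: [-3.141, -0.001, 3.141]
wrist_force: [-0.5, 0.5, -2.1]
opening: 0.0086
```

Call:
move_arm(dp=[[0,0,-0.02],[0,0,-0.04],[0,0,-0.06],[0,0,-0.08],[0,0,-0.09]], turn=[[0,0,0],[0,0,0],[0,0,0],[0,0,0],[0,0,0]], gripper=[1,1,1,1,1])

```text
time_s: 30.7
tcp_pos: [0.4826, 0.3334, 0.1387]
tool_rot: [3.141, 0.001, 3.141]
wrist_force: [-0.3, 0.2, -2.2]
opening: 0.0085
```

```bash
python3 - <<'E'
from h import *
go(.605,-.001,.14)
for n in ('scene','top'):
    p,W=cloud(n)
    print(pot(p,W,'pot_4',(.482,.3),z0=.10),pot(p,W,'pot_3',(.605,-.034),z0=.008))
    if n=='scene':cv2.imwrite('pics/b9.png',cv2.resize(p[110:230,260:420],(800,600)))
E
```

```text
dp [-0.1225 -0.3344 -0.0013] turn [ 0.0006  0.0013 -0.0002] tcp [0.4826 0.3334 0.1387] t 30.7 F [-0.3  0.2 -2.2] op 0.0085
(array([0.4862, 0.3002]), np.float64(0.0033), 100, np.float64(0.181)) (array([ 0.6082, -0.0342]), np.float64(0.0029), 262, np.float64(0.0754))
(array([0.4823, 0.3019]), np.float64(0.0024), 240, np.float64(0.184)) (array([ 0.6038, -0.032 ]), np.float64(0.0025), 342, np.float64(0.077))
```

View pics/b9.png

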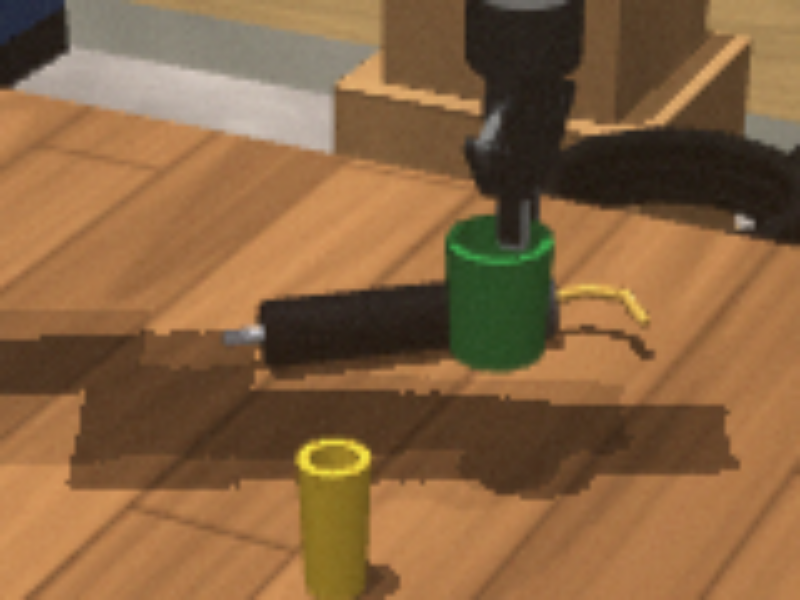

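Call:
move_arm(dp=[[-0.012,-0.03,-0.01],[-0.025,-0.07,-0.01],[-0.04,-0.11,-0.01],[-0.057,-0.155,-0.01],[-0.073,-0.2,-0.01]], turn=[[0,0,0],[0,0,0],[0,0,0],[0,0,0],[0,0,0]], gripper=[1,1,1,1,1])

```text
time_s: 31.3
tcp_pos: [0.5555, 0.1318, 0.1469]
tool_rot: [3.141, 0.0, -3.141]
wrist_force: [0.2, 0.3, -1.6]
opening: 0.0085
```

```bash
python3 -c "
from h import *
go(.6044,-.0006,.1487)"
```

```text
dp [-0.0488 -0.1324 -0.0019] turn [0.0005 0.0001 0.0004] tcp [0.5555 0.1318 0.1469] t 31.3 F [ 0.2  0.3 -1.6] op 0.0085
```

Call:
move_arm(dp=[[-0.012,-0.035,0],[-0.024,-0.07,0],[-0.036,-0.1,0],[-0.046,-0.125,0],[-0.049,-0.1325,0]], turn=[[0,0,0],[0,0,0],[0,0,0],[0,0,0],[0,0,0]], gripper=[1,1,1,1,1])

```text
time_s: 31.8
tcp_pos: [0.6049, -0.0032, 0.1452]
tool_rot: [3.141, -0.002, 3.139]
wrist_force: [0.3, 0.3, -2.4]
opening: 0.008
```

```bash
python3 - <<'E'
from h import *
go(.6044,-.0006,.05)
for n in ('scene','top'):
    p,W=cloud(n)
    print(pot(p,W,'pot_4',(.605,-.034),z0=.11),pot(p,W,'pot_3',(.605,-.034),z0=.008))
    if n=='scene':cv2.imwrite('pics/c1.png',cv2.resize(p[170:290,270:430],(800,600)))
E
```

```text
dp [0.0004 0.0025 0.0952] turn [ 0.0005 -0.0016 -0.0021] tcp [ 0.6049 -0.0032  0.1452] t 31.8 F [ 0.3  0.3 -2.4] op 0.008
(array([ 0.6078, -0.0357]), np.float64(0.003), 142, np.float64(0.1886)) (array([ 0.6077, -0.0341]), np.float64(0.003), 198, np.float64(0.0755))
(array([ 0.6049, -0.0338]), np.float64(0.0022), 54, np.float64(0.1901)) (array([ 0.5662, -0.1033]), np.float64(0.0073), 83, np.float64(0.0771))
```

View pics/c1.png

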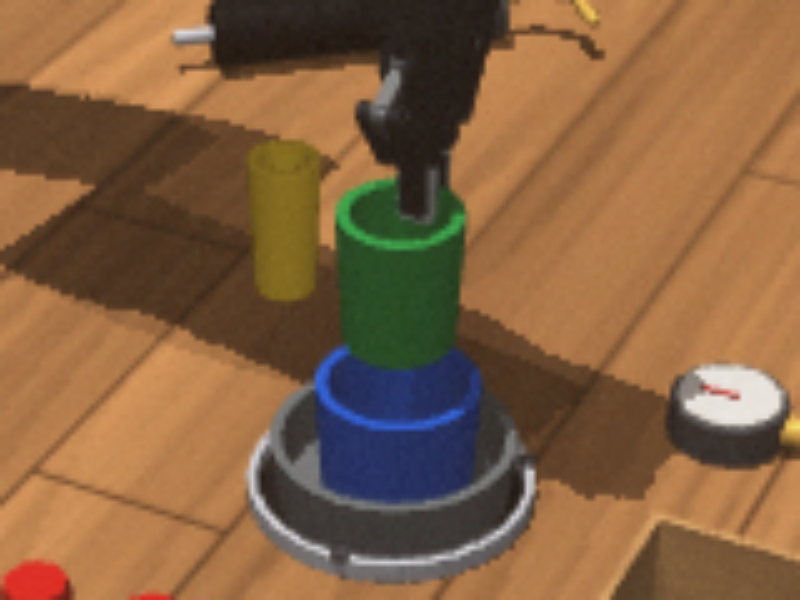

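Call:
move_arm(dp=[[0,0.002,0],[0,0.002,0.01],[0,0.002,0.02],[0,0.002,0.03],[0,0.002,0.04]], turn=[[0,-0.002,-0.002],[0,-0.002,-0.002],[0,-0.002,-0.002],[0,-0.002,-0.002],[0,-0.002,-0.002]], gripper=[1,1,1,1,1])

```text
time_s: 32.4
tcp_pos: [0.604, 0.001, 0.1044]
tool_rot: [3.141, -0.0, -3.14]
wrist_force: [0.2, -0.2, -1.6]
opening: 0.0084
```

```bash
python3 - <<'E'
from h import *
go(.6049,-.0012,.055)
for n in ('scene',):
    p,W=cloud(n)
    print(pot(p,W,'pot_4',(.605,-.034),z0=.07),pot(p,W,'pot_3',(.605,-.034),z0=.008))
    if n=='scene':cv2.imwrite('pics/c2.png',cv2.resize(p[170:290,270:430],(800,600)))
E
```

```text
dp [-0.0009 -0.0022  0.0494] turn [ 0.001  -0.0004  0.0013] tcp [0.604  0.001  0.1044] t 32.4 F [ 0.2 -0.2 -1.6] op 0.0084
(array([ 0.6071, -0.0312]), np.float64(0.003), 121, np.float64(0.1482)) (array([ 0.6075, -0.0336]), np.float64(0.003), 179, np.float64(0.075))
```

View pics/c2.png

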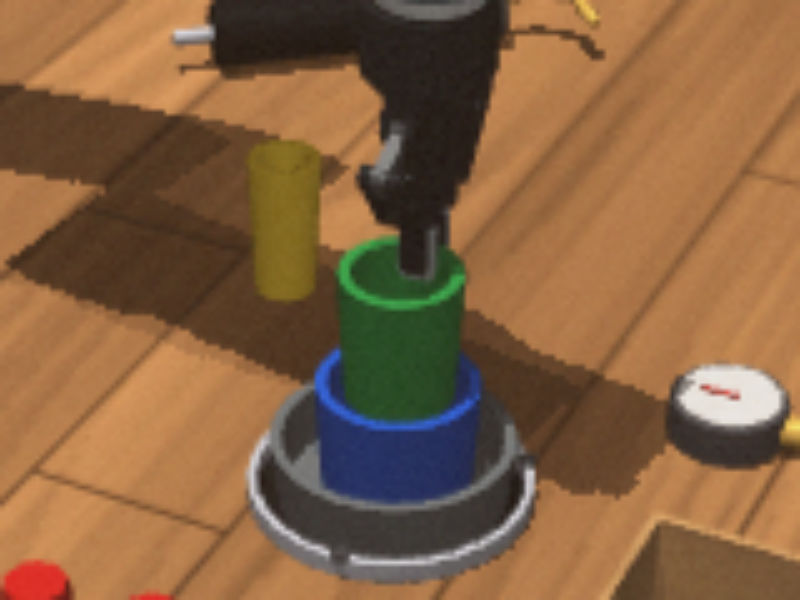

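Pot_4's foot is already inside pot_3's mouth. I correct 2 mm in y and lower.

Call:
move_arm(dp=[[-0.0005,-0.002,0.005],[-0.0005,-0.002,0.015],[-0.0005,-0.002,0.025],[-0.0005,-0.002,0.035],[-0.0005,-0.002,0.045]], turn=[[0,0,0],[0,0,0],[0,0,0],[0,0,0],[0,0,0]], gripper=[1,1,1,1,1])

```text
time_s: 32.95
tcp_pos: [0.6036, -0.001, 0.0568]
tool_rot: [3.14, -0.003, -3.141]
wrist_force: [-0.1, 0.0, -2.3]
opening: 0.008
```

Call:
move_arm(dp=[[0,0,0.002],[0,0,0.004],[0,0,0.006],[0,0,0.008],[0,0,0.008]], turn=[[0,0,0],[0,0,0],[0,0,0],[0,0,0],[0,0,0]], gripper=[1,1,1,1,1])

```text
time_s: 33.45
tcp_pos: [0.6035, 0.0008, 0.0534]
tool_rot: [3.138, 0.001, -3.139]
wrist_force: [-15.8, 10.6, 41.0]
opening: 0.0081
```

```bash
python3 - <<'E'
from h import *
go(.6049,-.0012,.055)
p,W=cloud('scene')
print(pot(p,W,'pot_4',(.605,-.034),z0=.016),pot(p,W,'pot_3',(.605,-.034),z0=.008))
cv2.imwrite('pics/c3.png',cv2.resize(p[170:290,270:430],(800,600)))
E
```

```text
dp [-0.0014 -0.002  -0.0016] turn [0.0034 0.0012 0.0026] tcp [0.6035 0.0008 0.0534] t 33.45 F [-15.8  10.6  41. ] op 0.0081
(array([ 0.6066, -0.0314]), np.float64(0.0029), 161, np.float64(0.0975)) (array([ 0.6076, -0.034 ]), np.float64(0.0028), 173, np.float64(0.0751))
```

View pics/c3.png

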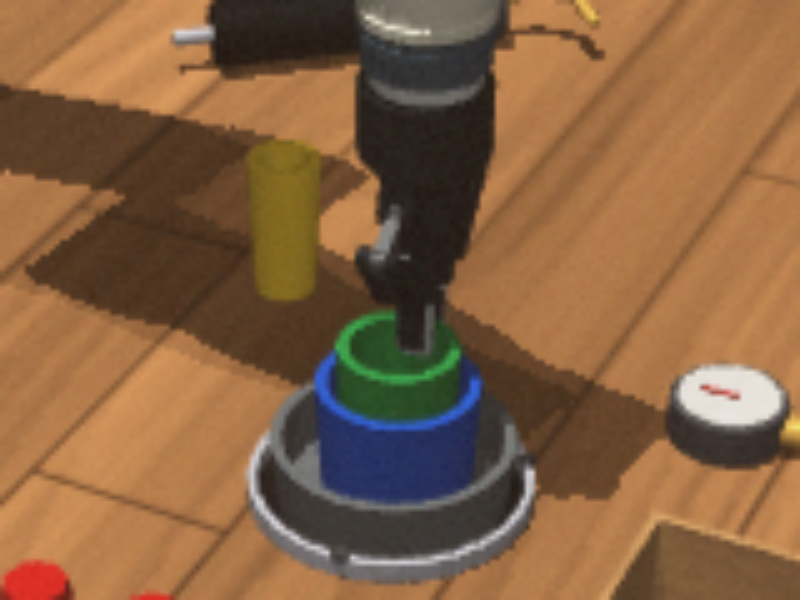

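Pot_4 is seated (rim about 0.100). I unload and release.

Call:
move_arm(dp=[[0,0,-0.002],[0,0,-0.002],[0,0,-0.002],[0,0,-0.004],[0,0,-0.02]], turn=[[0,0,0],[0,0,0],[0,0,0],[0,0,0],[0,0,0]], gripper=[1,0.6,0.4,0.2,0.1])

```text
time_s: 34.0
tcp_pos: [0.6023, 0.0007, 0.0713]
tool_rot: [3.138, -0.003, -3.139]
wrist_force: [-1.0, 0.3, 0.5]
opening: 0.0385
```

Call:
move_arm(dp=[[0,0,-0.04],[0,0,-0.08],[0.03,0.02,-0.09],[0.06,0.05,-0.09],[0.09,0.08,-0.09]], turn=[[0,0,0],[0,0,0],[0,0,0],[0,0,0],[0,0,0]], gripper=[0.1,0,-0.5,-0.8,-0.8])

```text
time_s: 34.5
tcp_pos: [0.5117, 0.0805, 0.1618]
tool_rot: [3.138, -0.003, -3.141]
wrist_force: [-0.1, 1.1, 0.8]
opening: 0.0765
```

```bash
python3 - <<'E'
from h import *
go(.448,.1315,.12)
for n in ('scene','top'):
    p,W=cloud(n)
    print(pot(p,W,'pot_1',(.604,-.037)),pot(p,W,'pot_3',(.605,-.034),z0=.008),pot(p,W,'pot_4',(.605,-.034),z0=.016),pot(p,W,'pot_5',(.448,.131)))
    if n=='scene':cv2.imwrite('pics/c4.png',cv2.resize(p[170:290,270:430],(800,600)))
E
```

```text
dp [0.0635 0.0509 0.0422] turn [ 0.004  -0.0029  0.0008] tcp [0.5117 0.0805 0.1618] t 34.5 F [-0.1  1.1  0.8] op 0.0765
(array([ 0.6069, -0.037 ]), np.float64(0.0032), 279, np.float64(0.0393)) (array([ 0.6075, -0.0331]), np.float64(0.0027), 162, np.float64(0.0755)) (array([ 0.6071, -0.0304]), np.float64(0.0031), 186, np.float64(0.0969)) None
(array([ 0.603 , -0.0354]), np.float64(0.0027), 526, np.float64(0.041)) (array([ 0.604 , -0.0311]), np.float64(0.0023), 317, np.float64(0.0772)) (array([ 0.603 , -0.0284]), np.float64(0.0024), 236, np.float64(0.099)) None
```

View pics/c4.png

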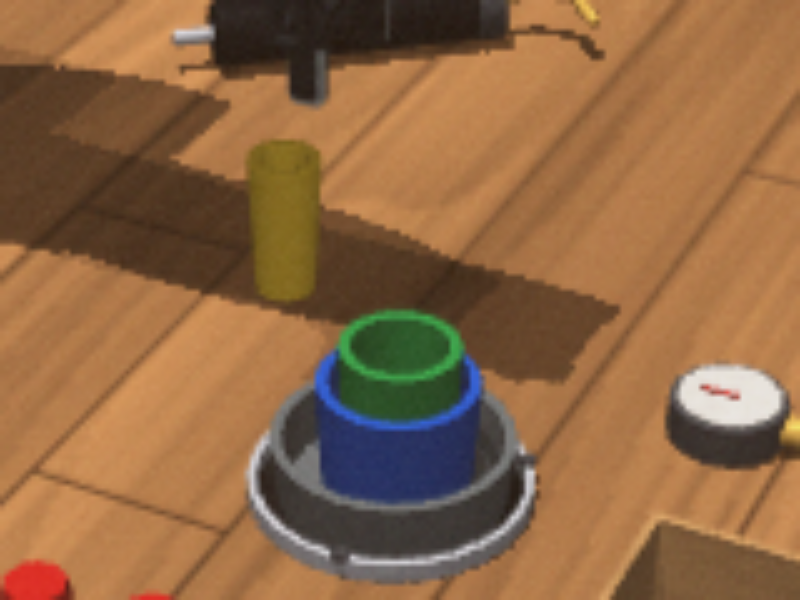

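Pot_4 is nested and seated (400,355 in the crop). Now pot_5, gripped across its outside.

Call:
move_arm(dp=[[0.02,0.015,0],[0.045,0.035,0],[0.0637,0.051,0],[0.0637,0.051,0.01],[0.0637,0.051,0.03]], turn=[[0.004,-0.003,0],[0.004,-0.003,0],[0.004,-0.003,0],[0.004,-0.003,0],[0.004,-0.003,0]], gripper=[-1,-1,-1,-1,-1])

```text
time_s: 35.1
tcp_pos: [0.4463, 0.1336, 0.1332]
tool_rot: [3.141, 0.002, -3.136]
wrist_force: [0.5, 0.4, 0.2]
opening: 0.0855
```

```bash
python3 - <<'E'
from h import *
go(.448,.1315,.050)
p,W=cloud('scene')
print(pot(p,W,'pot_5',(.448,.131)))
cv2.imwrite('pics/c5.png',cv2.resize(p[150:240,270:390],(800,600)))
E
```

```text
dp [-0.0015 -0.0022  0.0832] turn [0.0007 0.0018 0.0057] tcp [0.4463 0.1336 0.1332] t 35.1 F [0.5 0.4 0.2] op 0.0855
None
```

View pics/c5.png

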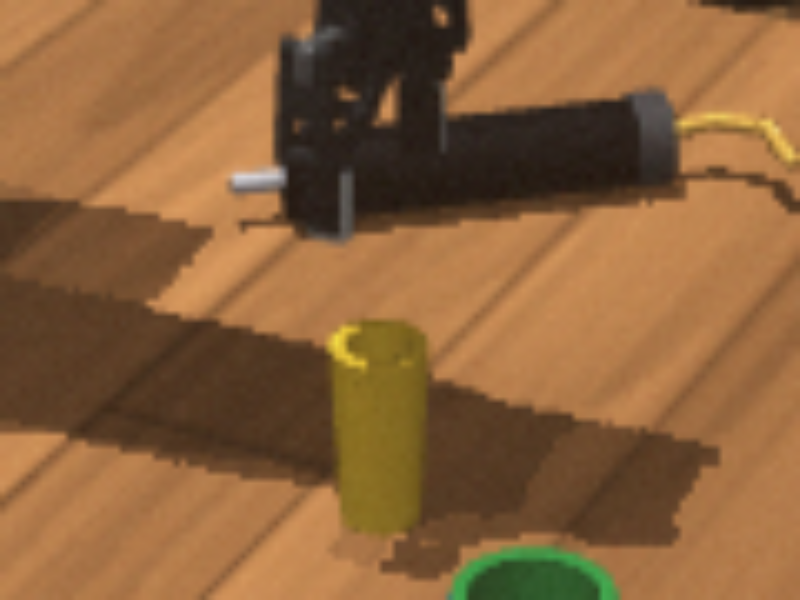

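Call:
move_arm(dp=[[-0.0015,-0.002,0.01],[-0.0015,-0.002,0.03],[-0.0015,-0.002,0.05],[-0.0015,-0.002,0.07],[-0.0015,-0.002,0.083]], turn=[[0,0.002,0.006],[0,0.002,0.006],[0,0.002,0.006],[0,0.002,0.006],[0,0.002,0.006]], gripper=[-1,-1,-1,-1,-1])

```text
time_s: 35.65
tcp_pos: [0.4461, 0.1304, 0.0447]
tool_rot: [-3.141, -0.007, 3.14]
wrist_force: [0.7, 0.2, 0.1]
opening: 0.0851
```

```bash
python3 - <<'E'
from h import *
go(.448,.1315,.050)
p,W=cloud('scene')
cv2.imwrite('pics/c6.png',cv2.resize(p[150:240,270:390],(800,600)))
E
```

```text
dp [-0.0019  0.0011 -0.0053] turn [-0.0002 -0.0074 -0.002 ] tcp [0.4461 0.1304 0.0447] t 35.65 F [0.7 0.2 0.1] op 0.0851
```

View pics/c6.png

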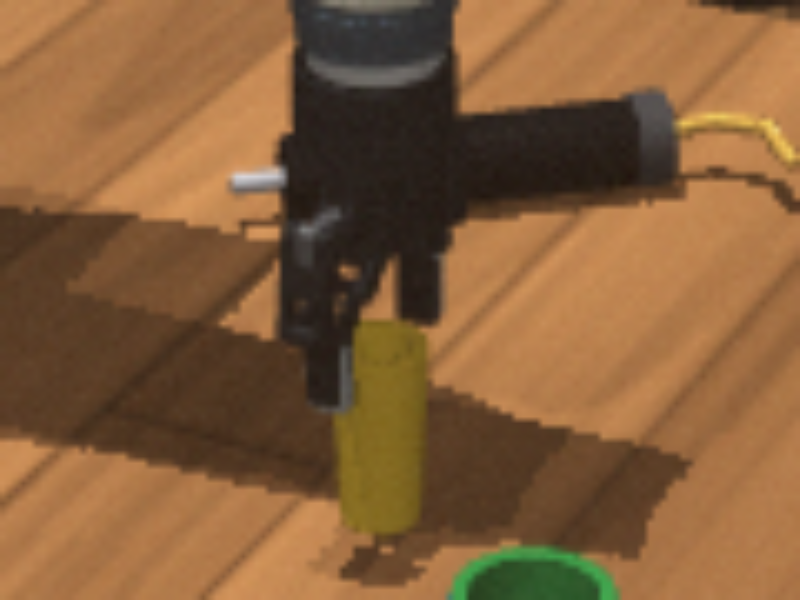

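Call:
move_arm(dp=[[-0.002,0.001,-0.003],[-0.002,0.001,-0.003],[-0.002,0.001,-0.003],[-0.002,0.001,-0.003],[-0.002,0.001,-0.003]], turn=[[0,-0.007,-0.002],[0,-0.007,-0.002],[0,-0.007,-0.002],[0,-0.007,-0.002],[0,-0.007,-0.002]], gripper=[-1,-0.5,0,0.5,0.6])

```text
time_s: 36.2
tcp_pos: [0.448, 0.1313, 0.0472]
tool_rot: [-3.141, -0.001, 3.142]
wrist_force: [-1.2, -0.3, 5.6]
opening: 0.0452
```

Call:
move_arm(dp=[[0,0,0],[0,0,0],[0,0,0],[0,0,-0.01],[0,0,-0.02]], turn=[[0,0,0],[0,0,0],[0,0,0],[0,0,0],[0,0,0]], gripper=[1,1,1,1,1])

```text
time_s: 36.7
tcp_pos: [0.4478, 0.1313, 0.0679]
tool_rot: [-3.141, -0.001, 3.142]
wrist_force: [0.4, 0.1, -0.2]
opening: 0.0447
```

Call:
move_arm(dp=[[0,0,-0.02],[0,0,-0.04],[0,0,-0.06],[0,0,-0.08],[0,0,-0.095]], turn=[[0,0,0],[0,0,0],[0,0,0],[0,0,0],[0,0,0]], gripper=[1,1,1,1,1])

```text
time_s: 37.2
tcp_pos: [0.4482, 0.1314, 0.1652]
tool_rot: [-3.141, 0.001, -3.142]
wrist_force: [-0.1, -0.3, -0.6]
opening: 0.045
```

```bash
python3 - <<'E'
from h import *
go(.605,-.0294,.17)
for n in ('scene','top'):
    p,W=cloud(n)
    print(pot(p,W,'pot_5',(.448,.131),z0=.117),pot(p,W,'pot_4',(.605,-.034),z0=.016))
    if n=='scene': cv2.imwrite('pics/c7.png',cv2.resize(p[130:250,250:410],(800,600)))
E
```

```text
dp [-0.1568 -0.1608 -0.0046] turn [-0.0003  0.0008  0.    ] tcp [0.4482 0.1314 0.1652] t 37.2 F [-0.1 -0.3 -0.6] op 0.045
None (array([ 0.6071, -0.0304]), np.float64(0.0031), 194, np.float64(0.097))
None (array([ 0.6028, -0.0283]), np.float64(0.0024), 242, np.float64(0.0986))
```

View pics/c7.png

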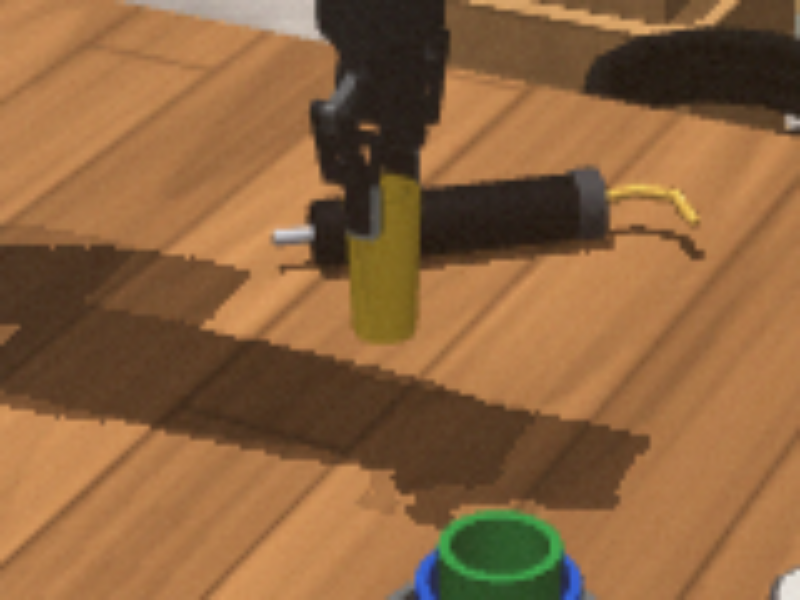

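Call:
move_arm(dp=[[-0.03,-0.03,-0.005],[-0.065,-0.065,-0.005],[-0.1,-0.1,-0.005],[-0.13,-0.135,-0.005],[-0.15,-0.155,-0.005]], turn=[[0,0,0],[0,0,0],[0,0,0],[0,0,0],[0,0,0]], gripper=[1,1,1,1,1])

```text
time_s: 37.8
tcp_pos: [0.6005, -0.0262, 0.1699]
tool_rot: [-3.141, 0.002, 3.14]
wrist_force: [0.2, -0.5, -0.6]
opening: 0.0449
```

```bash
python3 -c "
from h import *
go(.605,-.0294,.165)"
```

```text
dp [-0.0045 -0.0032  0.0049] turn [-0.0003  0.0024 -0.0016] tcp [ 0.6005 -0.0262  0.1699] t 37.8 F [ 0.2 -0.5 -0.6] op 0.0449
```

Call:
move_arm(dp=[[-0.0045,-0.003,0],[-0.0045,-0.003,0],[-0.0045,-0.003,0.004],[-0.0045,-0.003,0.007],[-0.0045,-0.003,0.01]], turn=[[0,0.002,-0.002],[0,0.002,-0.002],[0,0.002,-0.002],[0,0.002,-0.002],[0,0.002,-0.002]], gripper=[1,1,1,1,1])

```text
time_s: 38.3
tcp_pos: [0.6043, -0.0282, 0.16]
tool_rot: [-3.141, 0.001, -3.14]
wrist_force: [-0.1, 0.3, 0.5]
opening: 0.0449
```

```bash
python3 - <<'E'
from h import *
go(.605,-.0294,.074)
p,W=cloud('scene')
print(pot(p,W,'pot_4',(.605,-.034),z0=.016))
m=hsvmask(p,(22,120,50),(34,255,255))
w=W[m]; w=w[np.hypot(w[:,0]-.605,w[:,1]+.03)<.05]; print(len(w))
r=.0215
for lo in (.115,.13,.15):
    q=w[(w[:,2]>lo)&(w[:,2]<lo+.015)]; 
    if len(q)>10: print(lo,fit(q[:,:2],.02+.004*((lo+.0075-.11)/.098)),len(q))
cv2.imwrite('pics/c8.png',cv2.resize(p[170:290,270:430],(800,600)))
E
```

```text
dp [-0.0006 -0.0012  0.086 ] turn [-0.0002  0.0006  0.0016] tcp [ 0.6043 -0.0282  0.16  ] t 38.3 F [-0.1  0.3  0.5] op 0.0449
(array([ 0.6068, -0.0297]), np.float64(0.0028), 131, np.float64(0.0978))
410
0.115 (array([ 0.60523057, -0.02559935]), np.float64(0.002125084810392649)) 62
0.13 (array([ 0.60486293, -0.02583968]), np.float64(0.0016483926029546771)) 59
0.15 (array([ 0.6053121 , -0.02628067]), np.float64(0.0018149334524203762)) 61
```

View pics/c8.png

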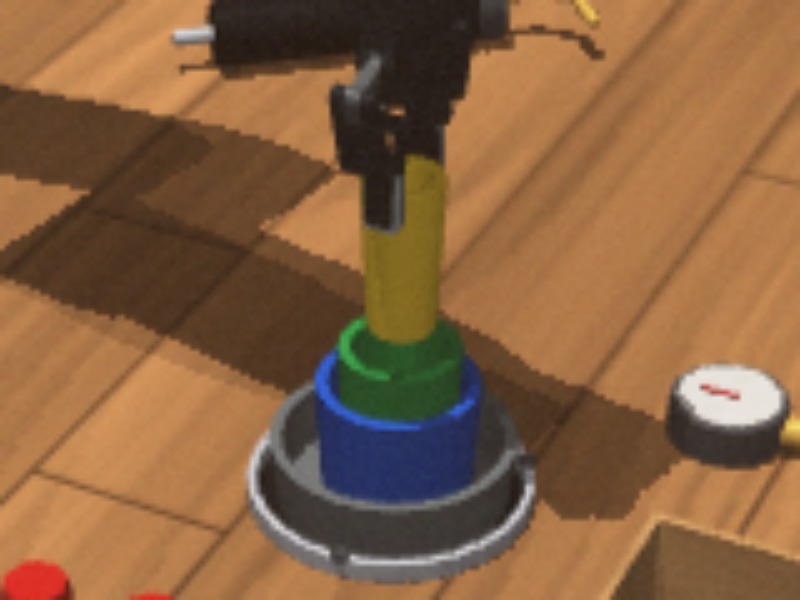

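Pot_5 is centred over pot_4 (columns 402 and 401 in the crop), so I lower it.

Call:
move_arm(dp=[[-0.0005,-0.001,0.005],[-0.0005,-0.001,0.015],[-0.0005,-0.001,0.025],[-0.0005,-0.001,0.035],[-0.0005,-0.001,0.045]], turn=[[0,0,0.002],[0,0,0.002],[0,0,0.002],[0,0,0.002],[0,0,0.002]], gripper=[1,1,1,1,1])

```text
time_s: 38.85
tcp_pos: [0.6046, -0.0292, 0.1133]
tool_rot: [-3.142, -0.001, 3.141]
wrist_force: [1.2, -1.4, -0.7]
opening: 0.0448
```

```bash
python3 - <<'E'
from h import *
go(.605,-.0294,.074)
p,W=cloud('scene')
cv2.imwrite('pics/c9.png',cv2.resize(p[170:290,270:430],(800,600)))
E
```

```text
dp [-0.0004 -0.0002  0.0393] turn [-0.     -0.0007 -0.0006] tcp [ 0.6046 -0.0292  0.1133] t 38.85 F [ 1.2 -1.4 -0.7] op 0.0448
```

View pics/c9.png

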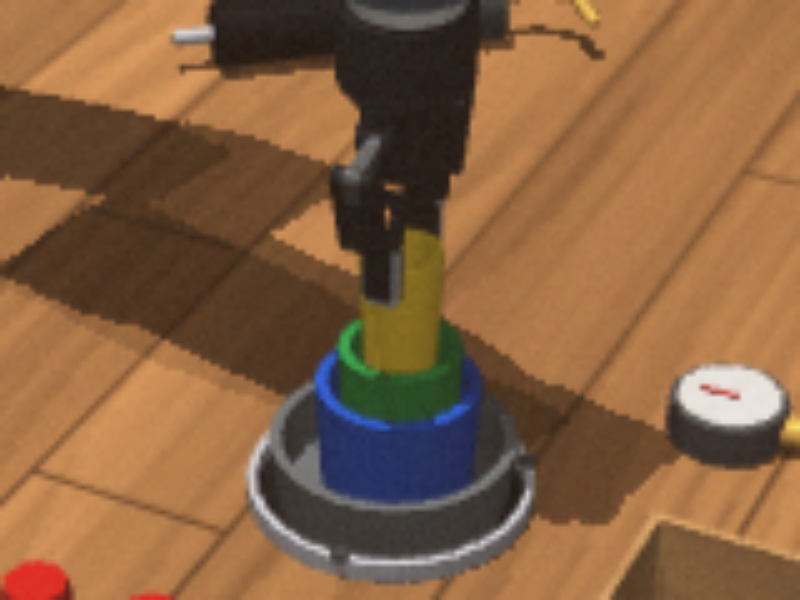

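Call:
move_arm(dp=[[0,0,0.01],[0,0,0.02],[0,0,0.028],[0,0,0.033],[0,0,0.036]], turn=[[0,0,0],[0,0,0],[0,0,0],[0,0,0],[0,0,0]], gripper=[1,1,1,1,1])

```text
time_s: 39.4
tcp_pos: [0.6037, -0.0291, 0.0751]
tool_rot: [3.141, -0.003, 3.141]
wrist_force: [0.1, -0.4, -1.0]
opening: 0.0456
```

Call:
move_arm(dp=[[0,0,0.001],[0,0,0.002],[0,0,0.003],[0,0,0.004],[0,0,0.005]], turn=[[0,0,0],[0,0,0],[0,0,0],[0,0,0],[0,0,0]], gripper=[1,1,1,1,1])

```text
time_s: 39.9
tcp_pos: [0.6043, -0.0291, 0.0713]
tool_rot: [3.141, -0.001, 3.141]
wrist_force: [-2.7, 0.6, 14.3]
opening: 0.045
```

```bash
python3 - <<'E'
from h import *
go(.605,-.0294,.074)
p,W=cloud('scene')
cv2.imwrite('pics/d1.png',cv2.resize(p[170:290,270:430],(800,600)))
E
```

```text
dp [-0.0007 -0.0003 -0.0027] turn [ 0.0003 -0.0012 -0.0006] tcp [ 0.6043 -0.0291  0.0713] t 39.9 F [-2.7  0.6 14.3] op 0.045
```

View pics/d1.png

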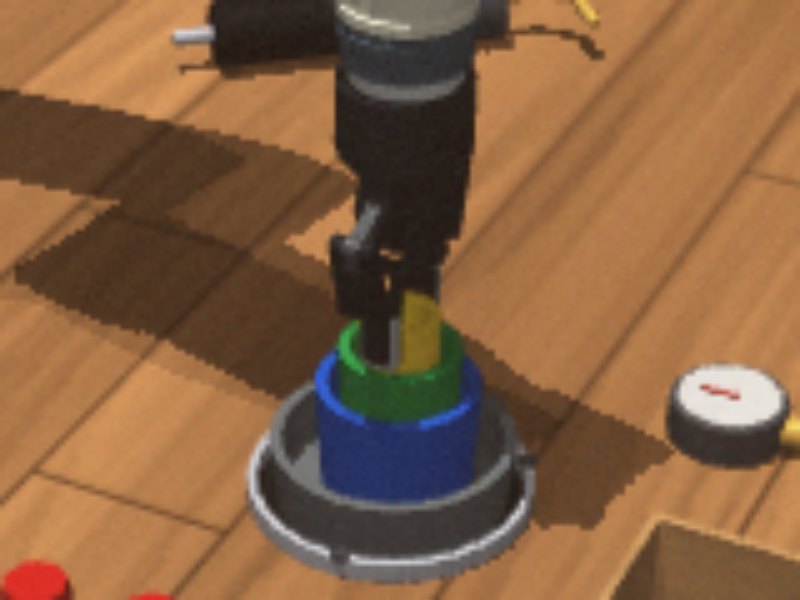

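Contact came at the height expected for a seated pot. I release and retreat.

Call:
move_arm(dp=[[0,0,-0.002],[0,0,-0.002],[0,0,-0.002],[0,0,-0.005],[0,0,-0.02]], turn=[[0,0,0],[0,0,0],[0,0,0],[0,0,0],[0,0,0]], gripper=[-0.2,-0.4,-0.6,-0.8,-0.8])

```text
time_s: 40.45
tcp_pos: [0.6033, -0.029, 0.0901]
tool_rot: [3.141, -0.004, 3.141]
wrist_force: [-0.1, -0.1, -0.3]
opening: 0.0767
```

Call:
move_arm(dp=[[0,0,-0.03],[0,0,-0.06],[0,0,-0.1],[0,0,-0.13],[0,0.03,-0.14]], turn=[[0,0,0],[0,0,0],[0,0,0],[0,0,0],[0,0,0]], gripper=[-0.8,-0.8,-0.8,-0.8,-0.8])

```text
time_s: 40.95
tcp_pos: [0.6051, -0.0013, 0.2336]
tool_rot: [-3.141, 0.0, 3.138]
wrist_force: [0.1, 0.6, 0.2]
opening: 0.0766
```

Call:
move_arm(dp=[[0,0.04,0],[0.01,0.08,0],[0.02,0.12,0],[0.04,0.16,0],[0.06,0.2,0]], turn=[[0,0,0],[0,0,0],[0,0,0],[0,0,0],[0,0,0]], gripper=[-0.8,-0.8,-0.8,-0.8,-0.8])

```text
time_s: 41.45
tcp_pos: [0.5451, 0.2004, 0.2333]
tool_rot: [-3.141, 0.0, 3.137]
wrist_force: [0.2, 0.3, -0.4]
opening: 0.0768
```

```bash
python3 - <<'E'
from h import *
go(.605,-.0294,.074)
for n in ('scene','top'):
    p,W=cloud(n)
    c=(.605,-.033)
    print(pot(p,W,'pot_1',c),pot(p,W,'pot_3',c,z0=.008),pot(p,W,'pot_4',c,z0=.016),pot(p,W,'pot_5',c,z0=.024))
    m=hsvmask(p,(0,150,80),(6,255,255))|hsvmask(p,(174,150,80),(180,255,255))
    nn,l,st,ce=cv2.connectedComponentsWithStats(m.astype(np.uint8))
    print([round(float(np.nanpercentile(W[l==i][:,2],90)),4) for i in range(1,nn) if st[i,4]>30])
    if n=='scene': a=cv2.resize(p[190:350,170:430],(780,480))
    else: b=p
cv2.imwrite('pics/d2.png',a); cv2.imwrite('pics/d3.png',b)
E
```

```text
dp [-0.0608 -0.2294  0.1595] turn [-0.0007  0.0003 -0.0042] tcp [0.5451 0.2004 0.2333] t 41.45 F [ 0.2  0.3 -0.4] op 0.0768
(array([ 0.6067, -0.0369]), np.float64(0.003), 284, np.float64(0.0394)) (array([ 0.6071, -0.0326]), np.float64(0.0027), 161, np.float64(0.0752)) (array([ 0.6071, -0.0305]), np.float64(0.0029), 120, np.float64(0.0974)) (array([ 0.606 , -0.0281]), np.float64(0.0027), 63, np.float64(0.1201))
[0.1051, 0.1055, 0.1054, 0.1057]
(array([ 0.6031, -0.0354]), np.float64(0.0026), 515, np.float64(0.0412)) (array([ 0.604 , -0.0311]), np.float64(0.0023), 321, np.float64(0.0774)) (array([ 0.6028, -0.0283]), np.float64(0.0022), 230, np.float64(0.0993)) (array([ 0.6031, -0.0283]), np.float64(0.0024), 167, np.float64(0.1211))
[0.1075, 0.108, 0.1084, 0.1075]
```

View pics/d2.png

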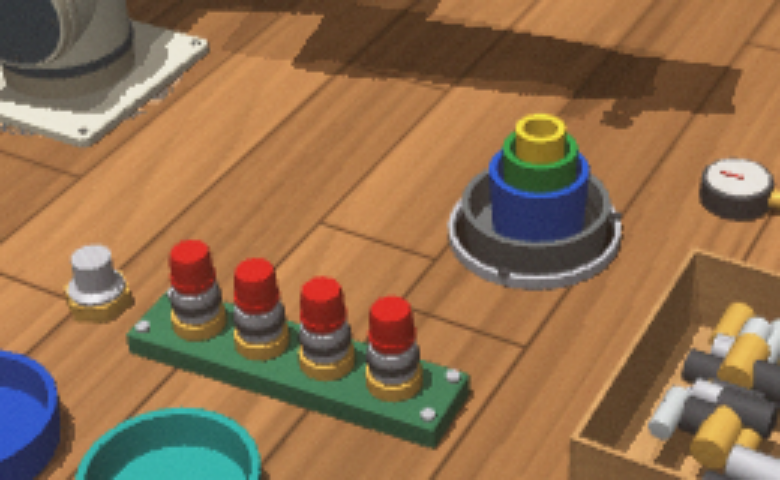

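View pics/d3.png

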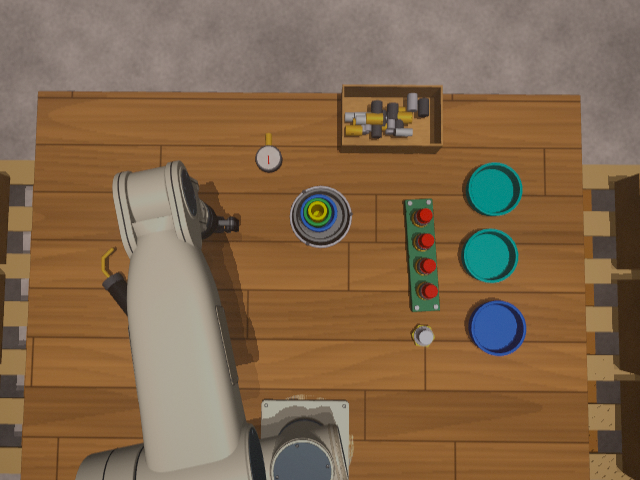

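Rims read 0.041, 0.077, 0.099 and 0.121 m against an ideal 0.042, 0.078, 0.100 and 0.122. All the caps are level at home, the bystanders are in place and the arm is clear.

```bash
python3 -c "
from cell import env
print(env.hand_in())"
```

```text
the job is handed in; nothing more can be done
None
```

The job is done and handed in at about 41.5 s of the 210 s allowed; no verdict was reported. I pressed all four caps home first. Then I moved the blue pot_3 out of the collar and put the grey pot_1 in it. I nested blue, then green pot_4, then yellow pot_5; the orange pot_2 was absent.

**Last checks:**
- **Caps:** they read 0.105–0.106 m in the scene view and 0.107–0.108 m in the top view, against 0.106 m when home. The last cap stopped at 11–13 N and the other three at 22–39 N, all above the 6 N friction.
- **Pots:** the rims read 0.041, 0.077, 0.099 and 0.121 m in the top view, each about 1 mm below the ideal seated height. All stand upright, with the pot centres within about 8 mm of each other.
- **Bystanders:** the gauge and adapter look unmoved. The grease gun was partly hidden by the arm in the last top view and was not approached.

**Readings that disagreed:**
- **Tool height:** the reported TCP height was about 28 mm lower than the real fingertips. My first press at cap 4 therefore stopped short of it. I measured the error with the camera and by touch, and allowed for it from then on.
- **Cameras:** the two views differ by about 3 mm, so I averaged them.
- **Force:** seating the green pot briefly showed 41 N vertically at the wrist (about 45 N in all), taken through the fingers and the pot. That is under the 120 N wrist limit.

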